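# Kit the power-supply parts and close the tote with a turned tote

## Task

Pack the power-supply kit into the grey tote with the white card: the big transformer alone in the short compartment at the card end, the fat capacitor and the short heatsink in the long compartment, all standing upright on its floor. Then stack the empty tote without a card squarely on top, turned end for end (its card holder over the plain end of the lower one) so that it stands level on the ledges instead of nesting onto the parts. Leave the small transformer, the thin capacitor and the long heatsink where they are.

Things in the scene. Friction and masses are not known exactly. Their poses are not given: they have to be found in the camera images.
- kit_tote: Tote (mm) 224x164 at rim, 70 high, white card at its +x end. Origin mid underside, z up; floor z 3. Rib across: foot x 8..32 to z 25, blade x 14..26, |y|<44, z 25..55. Short bay x 32..95, long bay x -95..8, 130 wide. 4 inner columns with ledges at z 58: x 8..32 from |y| 47 (z 0) or 55 (z 58) outwards; at |y| 51..66 from x -76 (z 0) or -85 (z 58) to the -x end. x points away from robot within 20 deg.
- spare_grip (a point): Spare tote (mm), same mould, 320 g, holder empty (black), any heading but the kit tote's. Point: on its rib blade (12 thick across x, grip from above), 45 above underside, 20 from mid towards its holder; x to its holder, z up. Facing alike, totes nest; turned (x opposite) its base fits the kit rim with 6 to spare all round and stands on the ledges: point then at x -20, y 0, z 103 of the kit tote.
- big_transformer_c (a point): Big transformer to be packed: upright laminated steel core with a steel strap, 50 mm long (x) x 22 mm (y) x 42 mm high, with the copper winding bulging to 34 mm in y; grip the flat ends of the core, 50 mm apart along x. 300 g or so. Point at its centre, 21 mm above its underside, z up.
- fat_capacitor_c (a point): Fat capacitor to be packed: black upright can, 35 mm diameter, 50 mm high with two brass screw terminals on top (can alone 46 mm). Point on its axis, 25 mm above its underside, z up.
- short_heatsink_c (a point): Short heatsink to be packed: aluminium, 7 upright fins on a base plate, 36 mm long (x, along the fins) x 40 mm wide (y) x 30 mm high; grip across the outer fins along y. Point at its centre, 15 mm above its underside, z up.
- small_transformer_c (a point): Small transformer, to be left: same make as the big one, 34 mm long (x) x 16 mm (25 mm over the winding) x 30 mm high. Point at its centre, 15 mm above its underside.
- thin_capacitor_c (a point): Thin capacitor, to be left: like the fat one but 24 mm diameter, 50 mm high. Point on its axis, 25 mm above its underside.
- long_heatsink_c (a point): Long heatsink, to be left: same profile as the short one (40 mm wide, 30 mm high) but 62 mm long (x). Point at its centre, 15 mm above its underside.
Mind the look-alikes: they are no part of the job. What is shaped like the part that bears fat_capacitor_c but green is not meant.

How it is judged:
By the outcome, as a careful person would: the job done as asked, in the order asked, and still so for the second after the job is handed in, with the robot touching nothing.
It also fails if it takes over 109 s, if anything falls off the work surface, if the arm or the gripper's body presses on something with over 40 N, if the wrist force passes 120 N, or if a joint passes its speed limit or range.

## Robot

A 6-joint arm with a two-finger parallel gripper is mounted at the origin on the work surface. World frame = base frame: x ahead of the robot, y to its left, z up, the work surface at z = 0. Lengths are in m, angles in rad, forces in N, time in s.
With the tool pointing down it reaches from about 0.275 to 0.775 m from the base axis. Payload 14.6 kg.
Tool frame: the origin (TCP) lies between the finger pads; the fingertips stand 11 mm ahead of it and the grasp point (between the pads) lies 8 mm behind it; x points along the fingers, z is the direction in which the jaws open and shut, and the axes are right-handed (so a half turn about x gives the same grasp; the last joint's range is limited). The gripper opens to 85 mm and grips with 20 to 120 N. Pads are 22 mm wide; open, the fingers measure 114 mm over their backs; the gripper's body (76 mm by 85 mm) begins 54 mm behind the grasp point. The pads swing forward as they close: fully open they stand 13 mm farther back than shut.
Start: joints at [-0.155, 0.263, -0.048, 1.259, 0, 1.415], TCP at [0.525, -0, 0.216] pointing down, gripper open.
Joint ranges: [-2.65, 2.65], [-0.89, 1.7], [-1.18, 1.37], [-2.13, 2.11], [-1.35, 1.29], [-3.14, 3.14]. Speed limits (rad/s): [1.89, 1.89, 2.57, 2.79, 3.14, 3.14].

## Interface

Orientations are given as a rotation vector (axis times angle).
In Python, from station import bot gives the robot as it stands. The module is installed in compiled form; this text tells all that it offers.
- The arm moves only by the tool servo_tool, never from a script. Its argument "motion" is a list of rows, each an object with "jaw": the opening in per cent of the stroke, from 0 (shut) to 100 (fully open); "delta_pos": the shift along the tool's x, y, z in m, a list of three; "turn": the turn, a rotation vector about the tool's x, y, z in rad, a list of three. In form: [{"jaw": jaw, "delta_pos": [tx, ty, tz], "turn": [ax, ay, az]}, ...]. A call has exactly 8 rows; each row shifts and turns the pose as measured when the row begins, along the tool's axes as they then stand; what a row does not reach is not made up. A row lasts 1/10 s, in which the tool goes at most 50 mm and 8.59 degrees, less where a joint would pass 70% of its speed; a pose out of reach is approached as far as the arm can. A call with a gripper value outside its range is refused whole. The fingers move at their own pace and stop on an object; the grip force is fixed at half the most. Time passes only in rows, so rows that do not move let the fingers close, or fill a call up. It gives the time, the measured TCP pose, the force and the opening at its end, in the units of the state.
- bot.state(): the state, without advancing time (a new reading comes with each control period).
- bot.read_camera(name): name is "scene" or "side" or "wrist"; returns a dict with "img" (480x640x3 uint8, red, green, blue), "fx", "fy", "cx", "cy" (pixels), "k1" (the pictures are not rectified: a ray, as slopes to the right and down, at radius r is drawn at 1 + k1 r^2 times it, then the intrinsics apply), "origin" and "orientation" of the camera in the world. Camera axes: x right, y down, z forward; pixel columns grow to the right and rows downward; lengths in m; the calibration is good to about 2 mm. A picture is of the moment at which its call begins. There is no depth.
- bot.job_done(): hands the job in, once; it reports no verdict.
The state is a dict: "time_s": time; "qpos": joint angles; "qd": joint speeds; "effort": joint torques, N m; "tool_pos": TCP position; "tcp_rot": TCP orientation; "wrist_force": force on the tool from outside, world axes, zero at the start; "torque": the same for the moment, N m; "opening": finger opening in m.
Only numpy, scipy, OpenCV 4.12 (cv2) and the standard library are available. Lean on these libraries where they do the work, as an engineer would, in place of code of your own. Each camera call takes 0.05 s, during which the arm holds its last target.

## Working session

There is one attempt and no reset: what is moved stays moved. The work goes in short steps, Python scripts to look and compute and a tool call to move; the robot and the scene stay as the last step left them, time stands still between calls to the robot, and variables do not carry over. Pictures are saved under pics/ and viewed, and the job is handed in when it is done.

Besides the shell and the picture viewer there is one more tool, called after "Request:" in YAML: its name, and indented under it one key for each argument. servo_tool: Moves the arm, as the interface text tells. Its arguments: {"type":"object","properties":{"motion":{"type":"array","items":{"type":"object","properties":{"jaw":{"type":"number"},"delta_pos":{"type":"array","items":{"type":"number"}},"turn":{"type":"array","items":{"type":"number"}}}}}},"required":["motion"]}

```bash
mkdir -p pics; ls
python3 - <<'E'
from station import bot
import cv2
s=bot.state();print({k:(v if isinstance(v,float) else [round(float(x),4) for x in v] if hasattr(v,'__len__') else v) for k,v in s.items()})
for n in ("scene","side","wrist"):
    c=bot.read_camera(n);cv2.imwrite(f"pics/{n}0.png",c["img"][:,:,::-1])
    print(n,[ (k,c[k]) for k in c if k!="img"])
E
```

```text
pics
{'time_s': 0.0, 'qpos': [-0.1553, 0.2635, -0.049, 1.2594, 0.0, 1.4155], 'qd': [-0.0006, -0.0017, -0.0012, 0.0006, 0.0014, 0.0009], 'effort': [0.0006, -63.7613, 38.4567, 0.0138, 0.0, -0.0001], 'tool_pos': [0.5247, 0.0, 0.2155], 'tcp_rot': [0.0001, 1.5719, 0.0002], 'wrist_force': [-0.1585, 0.0266, 0.5282], 'torque': [0.0107, -0.0107, 0.0342], 'opening': 0.08542282889718557}
scene [('fx', 526.4724066173399), ('fy', 526.4724066173399), ('cx', 327.2612123046155), ('cy', 239.11754440063893), ('k1', -0.03426870388166522), ('origin', array([1.3838051 , 0.24641928, 0.61241423])), ('orientation', array([-1.44289592, -1.89225696,  1.01957227]))]
side [('fx', 459.4908765961925), ('fy', 459.4908765961925), ('cx', 312.75419319509706), ('cy', 242.5820670413862), ('k1', -0.05907646469273039), ('origin', array([ 0.20556284, -0.57735394,  0.68391759])), ('orientation', array([-2.23334078,  0.64818458, -0.29358473]))]
wrist [('fx', 413.8579561097657), ('fy', 413.8579561097657), ('cx', 325.8265379669147), ('cy', 239.77959152741684), ('k1', -0.0992647264053783), ('origin', array([0.52441154, 0.07348718, 0.37182454])), ('orientation', array([2.84748626e+00, 1.02064220e-03, 3.17320340e-04]))]
```

View pics/scene0.png

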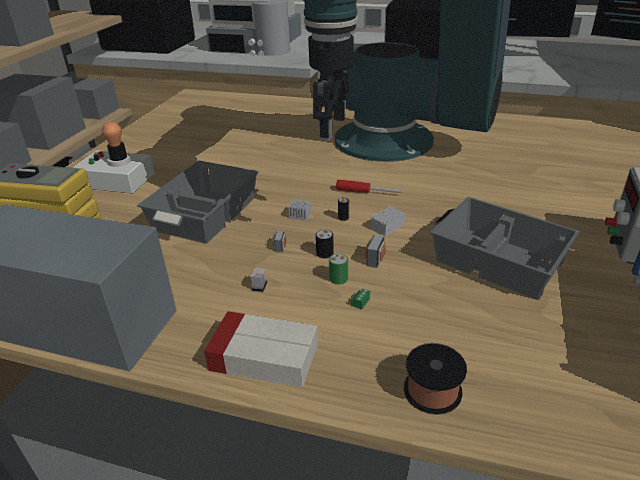

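View pics/side0.png

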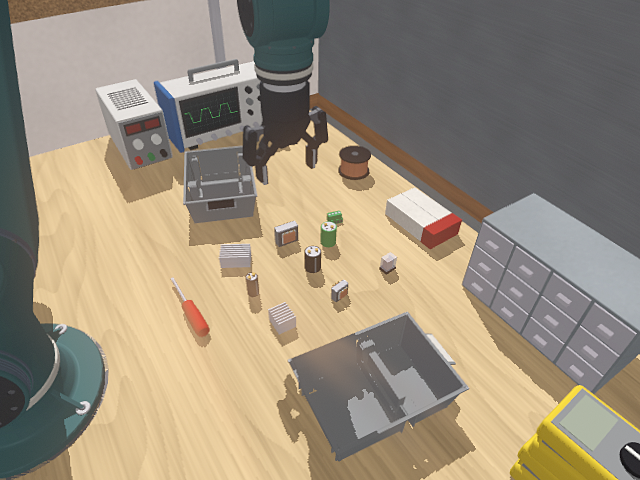

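View pics/wrist0.png

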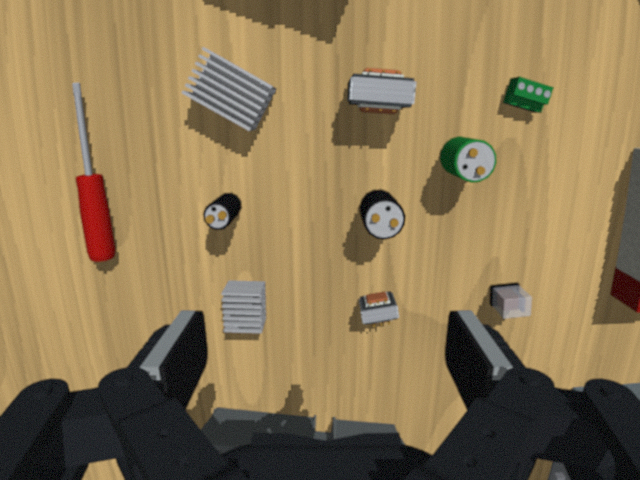

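```bash
cat > h.py <<'E'
import numpy as np, cv2
from scipy.spatial.transform import Rotation as R
from station import bot
def cam(n,save=None):
    c=bot.read_camera(n)
    if save: cv2.imwrite(f"pics/{save}.png",c["img"][:,:,::-1])
    return c
def rays(c,px):
    px=np.atleast_2d(np.array(px,float)); K=np.array([[c["fx"],0,c["cx"]],[0,c["fy"],c["cy"]],[0,0,1]])
    u=cv2.undistortPoints(px[:,None],K,np.array([c["k1"],0,0,0.]))[:,0]
    d=np.c_[u,np.ones(len(u))]
    return R.from_rotvec(c["orientation"]).apply(d)
def onz(c,px,z):
    d=rays(c,px);o=c["origin"]; return (o+d*((z-o[2])/d[:,2])[:,None])[:,:2]
def proj(c,P):
    rv=R.from_rotvec(c["orientation"]).inv(); P=np.atleast_2d(P)
    K=np.array([[c["fx"],0,c["cx"]],[0,c["fy"],c["cy"]],[0,0,1]])
    t=-rv.apply(c["origin"]); return cv2.projectPoints(P.astype(float),rv.as_rotvec(),t,K,np.array([c["k1"],0,0,0.]))[0][:,0]
def st():
    s=bot.state(); M=R.from_rotvec(s["tcp_rot"]).as_matrix()
    p=np.array(s["tool_pos"])
    yaw=np.degrees(np.arctan2(M[1,2],M[0,2]))
    print("t %.2f pos %s jawyaw %.2f down %s F %s open %.4f q6 %.2f"%(s["time_s"],p.round(4),yaw,M[:,0].round(3),np.round(s["wrist_force"],1),s["opening"],s["qpos"][5]))
    return s,p,M
def to(target,yaw=None):
    """tool-axis shift to target with current attitude; turn that brings jaw axis to yaw(deg) & tool straight down (about tool axes)"""
    s,p,M=st(); print("shift tool axes",(M.T@(np.array(target)-p)).round(4))
    if yaw is not None:
        y=np.radians(yaw); z=np.array([np.cos(y),np.sin(y),0]); x=np.array([0,0,-1.]); T=np.c_[x,np.cross(z,x),z]
        print("turn",R.from_matrix(M.T@T).as_rotvec().round(4)," shift after turn",(T.T@(np.array(target)-p)).round(4))
E
python3 - <<'E'
import cv2
a=cv2.imread("pics/wrist0.png")
cv2.imwrite("pics/w0a.png",cv2.resize(a[30:150,160:440],None,fx=2.8,fy=2.8,interpolation=cv2.INTER_CUBIC))
cv2.imwrite("pics/w0b.png",cv2.resize(a[170:350,190:440],None,fx=3,fy=3,interpolation=cv2.INTER_CUBIC))
b=cv2.imread("pics/side0.png");
cv2.imwrite("pics/s0a.png",cv2.resize(b[300:470,280:480],None,fx=3.5,fy=3.5,interpolation=cv2.INTER_CUBIC))
cv2.imwrite("pics/s0b.png",cv2.resize(b[135:235,170:270],None,fx=5.5,fy=5.5,interpolation=cv2.INTER_CUBIC))
b=cv2.imread("pics/scene0.png");
cv2.imwrite("pics/c0a.png",cv2.resize(b[150:250,130:270],None,fx=5.5,fy=5.5,interpolation=cv2.INTER_CUBIC))
cv2.imwrite("pics/c0b.png",cv2.resize(b[190:300,420:590],None,fx=4.5,fy=4.5,interpolation=cv2.INTER_CUBIC))
E
```

```text
(no output)
```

View pics/w0a.png

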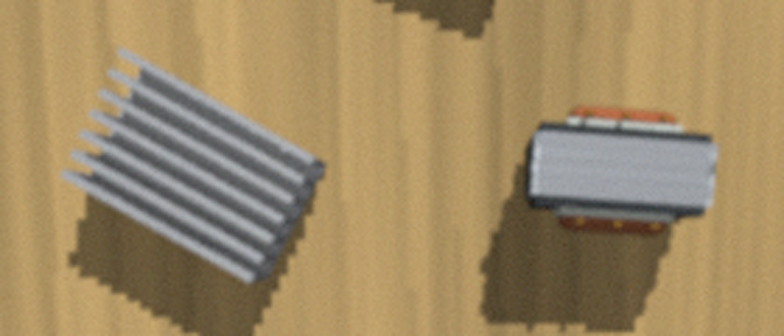

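View pics/w0b.png

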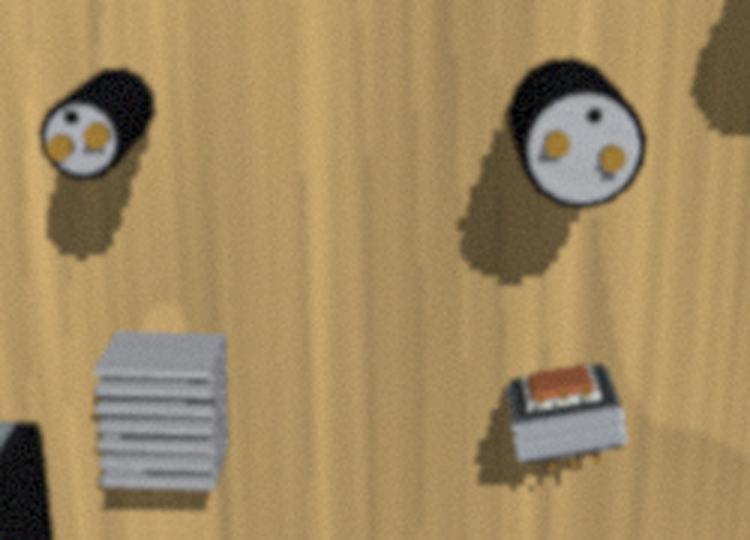

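View pics/s0a.png

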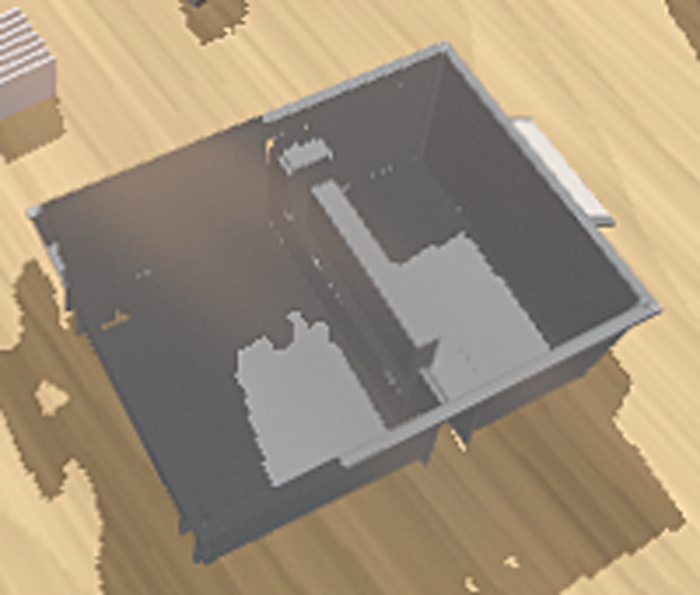

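View pics/s0b.png

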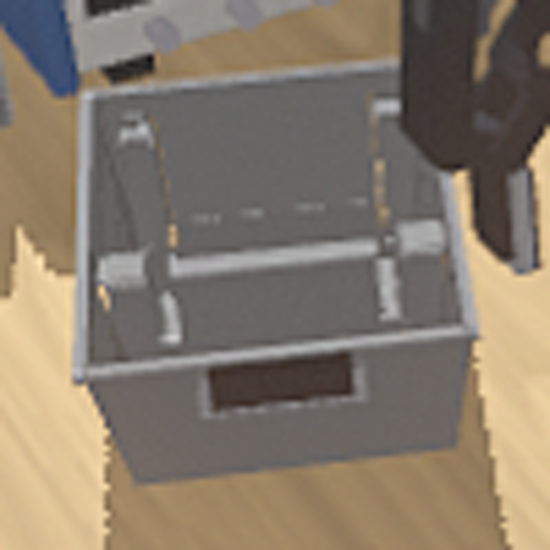

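View pics/c0a.png

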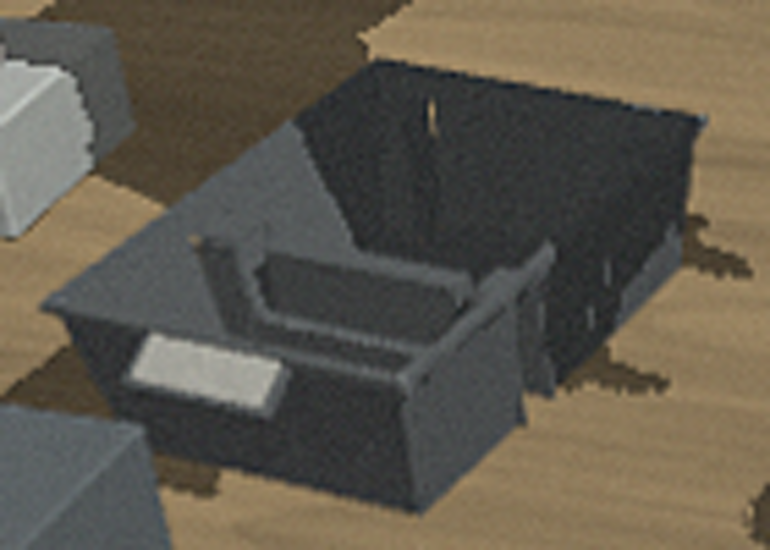

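View pics/c0b.png

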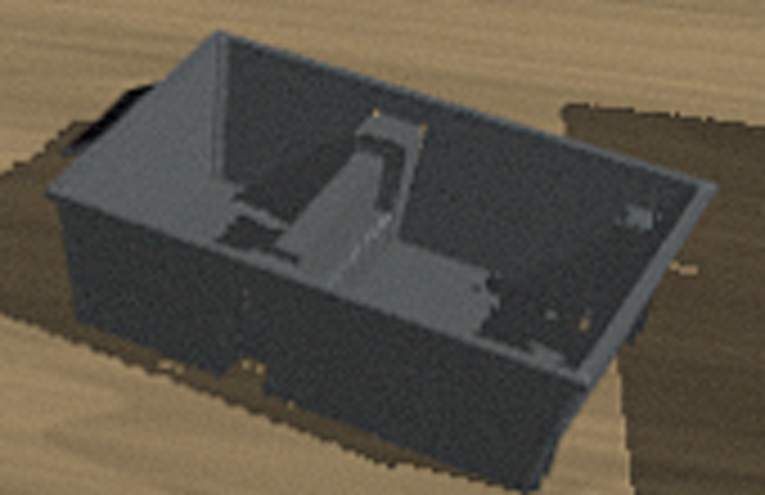

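```bash
cat > m1.py <<'E'
from h import *
C={n:cam(n) for n in ("scene","side","wrist")}
def q(n,pts,s,off,z): return onz(C[n],np.array(pts)/s+np.array(off),z)
def rep(name,P):
    c=P.mean(0);print(name,P.round(4).tolist(),"c",c.round(4),"sides",[round(float(np.linalg.norm(P[i]-P[(i+1)%len(P)])),4) for i in range(len(P))],"ang",[round(float(np.degrees(np.arctan2(*(P[(i+1)%len(P)]-P[i])[::-1]))),1) for i in range(len(P))])
rep("kit side",q("side",[(35,212),(446,45),(655,310),(200,558)],3.5,(280,300),.07))
rep("kit scene",q("scene",[(705,120),(375,62),(45,303),(410,380)],5.5,(130,150),.07))
rep("spare side",q("side",[(85,95),(80,375),(475,335)],5.5,(170,135),.07))
rep("spare scene",q("scene",[(220,33),(715,187),(585,380),(52,190)],4.5,(420,190),.07))
W="wrist"
rep("bigT",q(W,[(538,128),(714,140),(710,207),(530,200)],2.8,(160,30),.042))
rep("shortHS",q(W,[(98,372),(225,373),(215,487),(103,487)],3,(190,170),.030))
rep("longHS",q(W,[(120,52),(322,163),(258,280),(65,175)],2.8,(160,30),.030))
print("fatcap",q(W,[(584,148)],3,(190,170),.046),"thin",q(W,[(80,139)],3,(190,170),.046))
E
python3 m1.py
```

```text
kit side [[0.3951, -0.2194], [0.6126, -0.245], [0.5924, -0.4035], [0.37, -0.3846]] c [ 0.4925 -0.3131] sides [0.219, 0.1598, 0.2232, 0.1671] ang [-6.7, -97.3, 175.1, 81.4]
kit scene [[0.4025, -0.2111], [0.3844, -0.3718], [0.5997, -0.3971], [0.6159, -0.237]] c [ 0.5006 -0.3042] sides [0.1617, 0.2168, 0.1609, 0.215] ang [-96.4, -6.7, 84.2, 173.1]
spare side [[0.4809, 0.4552], [0.4019, 0.2517], [0.5484, 0.1908]] c [0.4771 0.2992] sides [0.2183, 0.1586, 0.2728] ang [-111.2, -22.6, 104.3]
spare scene [[0.4072, 0.255], [0.4867, 0.4591], [0.6334, 0.4], [0.555, 0.1964]] c [0.5206 0.3276] sides [0.219, 0.1582, 0.2182, 0.159] ang [68.7, -21.9, -111.0, 158.4]
bigT [[0.5445, 0.1029], [0.5924, 0.1004], [0.5921, 0.0827], [0.5426, 0.0841]] c [0.5679 0.0925] sides [0.048, 0.0177, 0.0495, 0.019] ang [-3.1, -90.9, 178.4, 84.2]
shortHS [[0.4313, -0.0816], [0.4699, -0.0816], [0.4649, -0.1205], [0.4297, -0.1208]] c [ 0.4489 -0.1011] sides [0.0386, 0.0391, 0.0352, 0.0393] ang [-0.1, -97.3, -179.4, 87.7]
longHS [[0.4288, 0.1255], [0.4846, 0.0946], [0.4652, 0.0624], [0.4109, 0.0926]] c [0.4474 0.0938] sides [0.0637, 0.0376, 0.0622, 0.0375] ang [-28.9, -121.0, 151.0, 61.4]
fatcap [[ 0.5725447  -0.00790135]] thin [[ 0.43575363 -0.00537825]]
```

Request:
servo_tool:
  motion:
    - {"jaw": 100, "delta_pos": [0.01, 0.033, 0.015], "turn": [0, 0, 0]}
    - {"jaw": 100, "delta_pos": [0.02, 0.03, 0.014], "turn": [0.025, 0, 0]}
    - {"jaw": 100, "delta_pos": [0.03, 0.03, 0.014], "turn": [0, 0, 0]}
    - {"jaw": 100, "delta_pos": [0.03, 0, 0], "turn": [0, 0, 0]}
    - {"jaw": 100, "delta_pos": [0, 0, 0], "turn": [0, 0, 0]}
    - {"jaw": 100, "delta_pos": [0, 0, 0], "turn": [0, 0, 0]}
    - {"jaw": 100, "delta_pos": [0, 0, 0], "turn": [0, 0, 0]}
    - {"jaw": 100, "delta_pos": [0, 0, 0], "turn": [0, 0, 0]}

```text
time_s: 1.1
tool_pos: [0.5719, 0.0948, 0.1269]
tcp_rot: [0.022, 1.566, -0.023]
wrist_force: [-0.8, -0.2, -0.7]
opening: 0.0853
```

Run:
```python
from h import *
st();c=cam("wrist","w1")
print(proj(c,[[.568,.0925,.042],[.5725,-.0079,.046]]))
```

```text
t 1.10 pos [0.5719 0.0948 0.1269] jawyaw -1.64 down [ 0.005 -0.    -1.   ] F [-0.8 -0.2 -0.7] open 0.0853 q6 1.62
[[319.27067345 244.07773146]
 [330.71218467 386.29402456]]
```

View pics/w1.png

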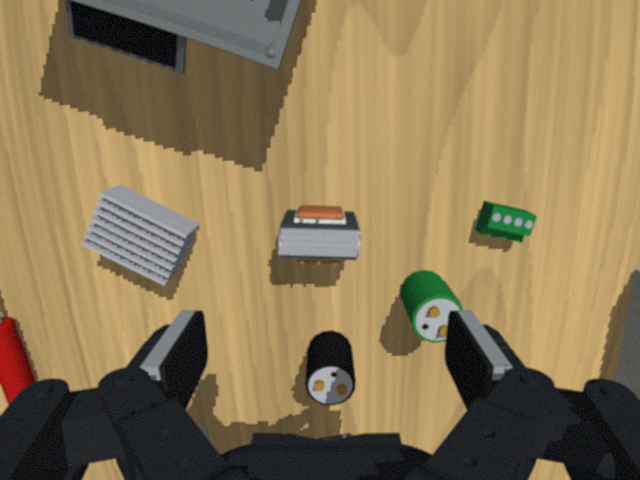

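Run:
```python
from h import *
c=cam("wrist");s,p,M=st()
print(proj(c,[p,p+M[:,2]*.0427,p-M[:,2]*.0427]))
print("green",onz(c,[(437,318)],.046), "bigT",onz(c,[(279,230),(358,228),(358,257),(279,260),(319,243)],.042))
to([.568,.0925,.021],-1.6)
```

```text
t 1.20 pos [0.5719 0.0948 0.1267] jawyaw -1.64 down [ 0.005 -0.    -1.   ] F [-0.1  0.1 -0.5] open 0.0851 q6 1.62
[[326.29242514 299.78506193]
 [428.71487557 299.41393325]
 [223.78359649 299.41213464]]
green [[0.64230891 0.04151662]] bigT [[0.54406952 0.10208174]
 [0.59186346 0.10191276]
 [0.59176435 0.08335344]
 [0.54289203 0.08285297]
 [0.56799265 0.0931264 ]]
t 1.20 pos [0.5719 0.0948 0.1267] jawyaw -1.64 down [ 0.005 -0.    -1.   ] F [-0.1  0.1 -0.5] open 0.0851 q6 1.62
shift tool axes [ 0.1057 -0.0024 -0.0043]
turn [-0.0007  0.0048  0.0003]  shift after turn [ 0.1057 -0.0024 -0.0038]
```

Request:
servo_tool:
  motion:
    - {"jaw": 100, "delta_pos": [0.03, -0.002, -0.004], "turn": [0, 0.005, 0]}
    - {"jaw": 100, "delta_pos": [0.035, 0, 0], "turn": [0, 0, 0]}
    - {"jaw": 100, "delta_pos": [0.03, 0, 0], "turn": [0, 0, 0]}
    - {"jaw": 100, "delta_pos": [0.01, 0, 0], "turn": [0, 0, 0]}
    - {"jaw": 100, "delta_pos": [0, 0, 0], "turn": [0, 0, 0]}
    - {"jaw": 40, "delta_pos": [0, 0, 0], "turn": [0, 0, 0]}
    - {"jaw": 40, "delta_pos": [0, 0, 0], "turn": [0, 0, 0]}
    - {"jaw": 40, "delta_pos": [0, 0, 0], "turn": [0, 0, 0]}

```text
time_s: 2.0
tool_pos: [0.5731, 0.0914, 0.0269]
tcp_rot: [0.024, 1.558, -0.024]
wrist_force: [0.0, -0.3, 0.4]
opening: 0.0443
```

Run:
```python
from h import *
st();c=cam("wrist","w2")
```

```text
t 2.00 pos [0.5731 0.0914 0.0269] jawyaw -1.77 down [ 0.012 -0.    -1.   ] F [ 0.  -0.3  0.4] open 0.0443 q6 1.62
```

View pics/w2.png

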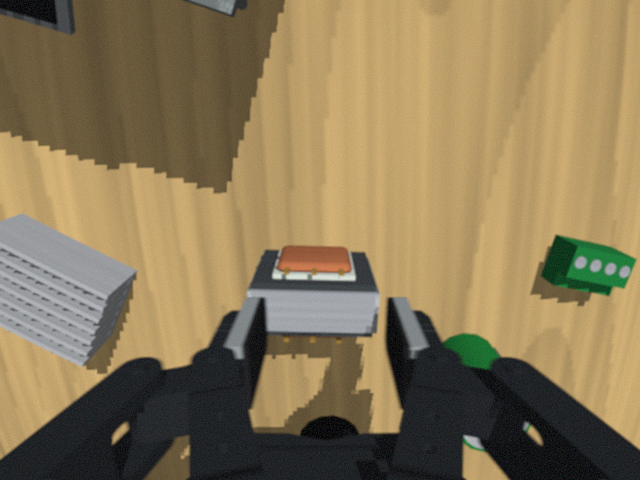

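Request:
servo_tool:
  motion:
    - {"jaw": 60, "delta_pos": [0, 0, 0], "turn": [0, 0, 0]}
    - {"jaw": 100, "delta_pos": [0, 0, 0], "turn": [0, 0, 0]}
    - {"jaw": 100, "delta_pos": [0, 0, 0], "turn": [0, 0, 0]}
    - {"jaw": 100, "delta_pos": [0, 0, -0.003], "turn": [0, 0, 0]}
    - {"jaw": 100, "delta_pos": [0, 0, -0.002], "turn": [0, -0.012, 0]}
    - {"jaw": 100, "delta_pos": [0, 0, 0], "turn": [0, 0, 0]}
    - {"jaw": 100, "delta_pos": [0, 0, 0], "turn": [0, 0, 0]}
    - {"jaw": 100, "delta_pos": [0, 0, 0], "turn": [0, 0, 0]}

```text
time_s: 2.85
tool_pos: [0.568, 0.0917, 0.028]
tcp_rot: [0.024, 1.543, -0.024]
wrist_force: [0.6, -0.5, 0.3]
opening: 0.0853
```

Run:
```python
from h import *
to([.568,.0925,.021],-1.6);c=cam("wrist","w3")
```

```text
t 2.85 pos [0.568  0.0917 0.028 ] jawyaw -1.76 down [ 0.027 -0.    -1.   ] F [ 0.6 -0.5  0.3] open 0.0853 q6 1.62
shift tool axes [ 0.007   0.0008 -0.0002]
turn [-0.0028  0.0272 -0.0004]  shift after turn [ 0.007   0.0008 -0.    ]
```

View pics/w3.png

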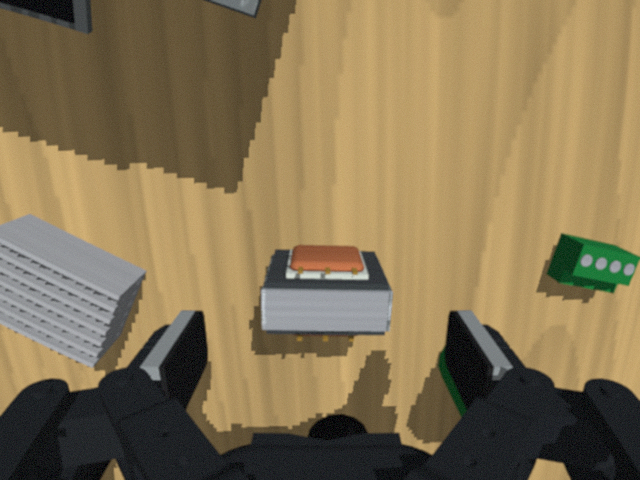

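Request:
servo_tool:
  motion:
    - {"jaw": 100, "delta_pos": [0.004, 0.001, 0], "turn": [0, 0.027, 0]}
    - {"jaw": 100, "delta_pos": [0.003, 0, 0], "turn": [0, 0, 0]}
    - {"jaw": 100, "delta_pos": [0, 0, 0], "turn": [0, 0, 0]}
    - {"jaw": 45, "delta_pos": [0, 0, 0], "turn": [0, 0, 0]}
    - {"jaw": 30, "delta_pos": [0, 0, 0], "turn": [0, 0, 0]}
    - {"jaw": 30, "delta_pos": [0, 0, 0], "turn": [0, 0, 0]}
    - {"jaw": 30, "delta_pos": [0, 0, 0], "turn": [0, 0, 0]}
    - {"jaw": 30, "delta_pos": [0, 0, 0], "turn": [0, 0, 0]}

```text
time_s: 3.7
tool_pos: [0.5681, 0.0927, 0.0217]
tcp_rot: [0.024, 1.569, -0.024]
wrist_force: [0.1, -0.5, -3.2]
opening: 0.0463
```

Run:
```python
from h import *
to([.568,.0925,.021],-1.6);c=cam("wrist","w4")
```

```text
t 3.70 pos [0.5681 0.0927 0.0217] jawyaw -1.76 down [ 0.002  0.    -1.   ] F [ 0.1 -0.5 -3.2] open 0.0463 q6 1.62
shift tool axes [ 0.0007 -0.0002 -0.0001]
turn [-0.0027  0.0021 -0.0004]  shift after turn [ 0.0007 -0.0002 -0.0001]
```

View pics/w4.png

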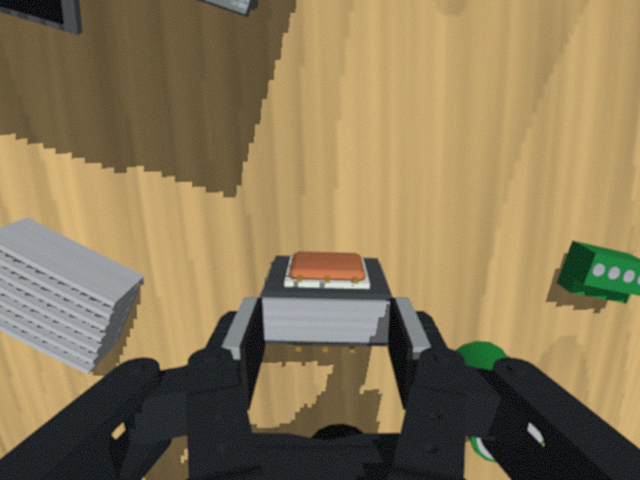

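Request:
servo_tool:
  motion:
    - {"jaw": 30, "delta_pos": [-0.03, 0, 0], "turn": [0, 0, 0]}
    - {"jaw": 30, "delta_pos": [-0.045, 0, 0], "turn": [0, 0, 0]}
    - {"jaw": 30, "delta_pos": [-0.04, -0.02, 0], "turn": [0, 0, 0]}
    - {"jaw": 30, "delta_pos": [-0.02, -0.04, 0], "turn": [0, 0, 0]}
    - {"jaw": 30, "delta_pos": [-0.01, -0.045, 0], "turn": [0, 0, 0]}
    - {"jaw": 30, "delta_pos": [0, -0.045, 0], "turn": [0, 0, 0]}
    - {"jaw": 30, "delta_pos": [0, -0.045, 0], "turn": [0, 0, 0]}
    - {"jaw": 30, "delta_pos": [0, -0.045, 0], "turn": [0, 0, 0]}

```text
time_s: 4.55
tool_pos: [0.5592, -0.1506, 0.1711]
tcp_rot: [0.017, 1.571, -0.017]
wrist_force: [1.0, -0.1, -3.3]
opening: 0.0462
```

```bash
cat >> h.py <<'E'
def plan(target,yaw,n):
    s,p,M=st(); y0=np.degrees(np.arctan2(M[1,2],M[0,2])); d=(np.array(target)-p)/n; dy=(yaw-y0)/n
    print("turn x per row",round(-np.radians(dy),4))
    for k in range(n):
        y=np.radians(y0+dy*k); z=np.array([np.cos(y),np.sin(y),0]); x=np.array([0,0,-1.]); T=np.c_[x,np.cross(z,x),z]
        print((T.T@d).round(3).tolist())
E
python3 - <<'E'
from h import *
plan([.56,-.316,.16],83.4,10)
E
```

```text
t 4.55 pos [ 0.5592 -0.1506  0.1711] jawyaw -1.25 down [-0.001 -0.    -1.   ] F [ 1.  -0.1 -3.3] open 0.0462 q6 1.19
turn x per row -0.1477
[0.001, -0.017, 0.0]
[0.001, -0.016, -0.002]
[0.001, -0.016, -0.004]
[0.001, -0.015, -0.007]
[0.001, -0.014, -0.009]
[0.001, -0.013, -0.011]
[0.001, -0.011, -0.013]
[0.001, -0.009, -0.014]
[0.001, -0.007, -0.015]
[0.001, -0.004, -0.016]
```

Request:
servo_tool:
  motion:
    - {"jaw": 30, "delta_pos": [0, -0.02, 0], "turn": [-0.148, 0, 0]}
    - {"jaw": 30, "delta_pos": [0, -0.018, -0.002], "turn": [-0.148, 0, 0]}
    - {"jaw": 30, "delta_pos": [0, -0.018, -0.004], "turn": [-0.148, 0, 0]}
    - {"jaw": 30, "delta_pos": [0, -0.017, -0.007], "turn": [-0.148, 0, 0]}
    - {"jaw": 30, "delta_pos": [0, -0.016, -0.009], "turn": [-0.148, 0, 0]}
    - {"jaw": 30, "delta_pos": [0, -0.015, -0.011], "turn": [-0.148, 0, 0]}
    - {"jaw": 30, "delta_pos": [0, -0.014, -0.013], "turn": [-0.148, 0, 0]}
    - {"jaw": 30, "delta_pos": [0, -0.011, -0.014], "turn": [-0.148, 0, 0]}

```text
time_s: 5.35
tool_pos: [0.5658, -0.3092, 0.1683]
tcp_rot: [-0.913, 1.373, 0.919]
wrist_force: [0.3, 0.1, -2.8]
opening: 0.0461
```

Run:
```python
from h import *
plan([.56,-.316,.17],83.4,4)
```

```text
t 5.35 pos [ 0.5658 -0.3092  0.1683] jawyaw 67.52 down [-0.005  0.001 -1.   ] F [ 0.3  0.1 -2.8] open 0.0461 q6 -0.23
turn x per row -0.0693
[-0.0, 0.001, -0.002]
[-0.0, 0.001, -0.002]
[-0.0, 0.001, -0.002]
[-0.0, 0.001, -0.002]
```

Request:
servo_tool:
  motion:
    - {"jaw": 30, "delta_pos": [0, 0, 0], "turn": [-0.125, 0, 0]}
    - {"jaw": 30, "delta_pos": [0, 0, 0], "turn": [-0.125, 0, 0]}
    - {"jaw": 30, "delta_pos": [0, 0, 0], "turn": [0, 0, 0]}
    - {"jaw": 30, "delta_pos": [0, 0.006, -0.007], "turn": [0, 0, 0]}
    - {"jaw": 30, "delta_pos": [0, 0, 0], "turn": [0, 0, 0]}
    - {"jaw": 30, "delta_pos": [0, 0, 0], "turn": [0, 0, 0]}
    - {"jaw": 30, "delta_pos": [0, 0, 0], "turn": [0, 0, 0]}
    - {"jaw": 30, "delta_pos": [0, 0, 0], "turn": [0, 0, 0]}

```text
time_s: 6.15
tool_pos: [0.5573, -0.318, 0.166]
tcp_rot: [-1.099, 1.277, 1.111]
wrist_force: [0.2, 0.5, -3.2]
opening: 0.0463
```

Run:
```python
from h import *
to([.56,-.316,.17],83.4);c=cam("wrist","w5");np.save("w5c.npy",np.r_[c["origin"],c["orientation"]])
```

```text
t 6.15 pos [ 0.5573 -0.318   0.166 ] jawyaw 81.88 down [-0.007  0.003 -1.   ] F [ 0.2  0.5 -3.2] open 0.0463 q6 -0.50
shift tool axes [-0.004  -0.0024  0.0024]
turn [-0.0265  0.0021 -0.0078]  shift after turn [-0.004  -0.0025  0.0023]
```

View pics/w5.png

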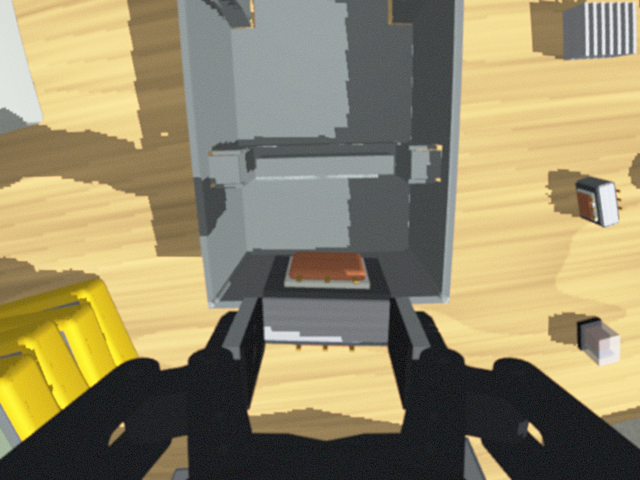

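Run:
```python
import cv2
a=cv2.imread("pics/w5.png")
cv2.imwrite("pics/w5a.png",cv2.resize(a[120:320,170:470],None,fx=2.6,fy=2.6,interpolation=cv2.INTER_CUBIC))
```

```text
(no output)
```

View pics/w5a.png

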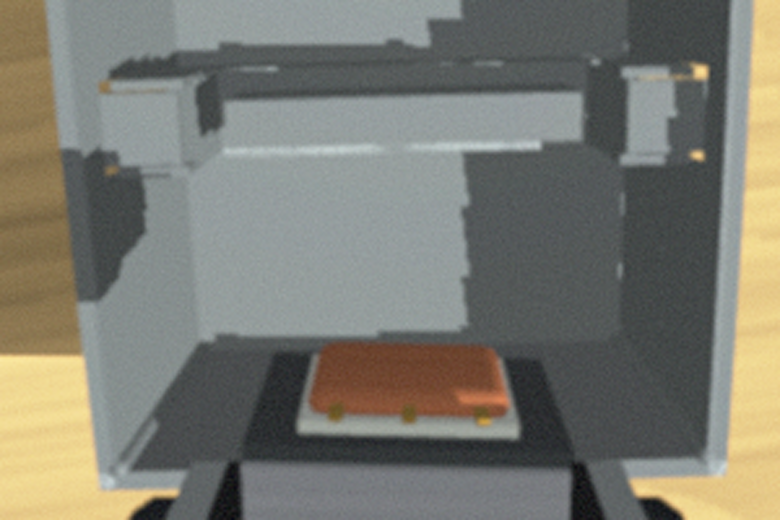

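Run:
```python
from h import *
c=cam("wrist");a=np.load("w5c.npy");print(c["origin"]-a[:3])
f=lambda P,z:onz(c,np.array(P)/2.6+[170,120],z)
b=f([(222,100),(582,93),(582,143),(222,150)],.055);print("blade",b.round(4).tolist(),b.mean(0).round(4),np.degrees(np.arctan2(*(b[1]-b[0])[::-1])),np.linalg.norm(b[1]-b[0]),np.linalg.norm(b[3]-b[0]))
r=f([(48,0),(103,488),(722,472),(752,0)],.07);print("rim",r.round(4).tolist())
for i in range(3):
  d=r[i+1]-r[i];print(np.degrees(np.arctan2(d[1],d[0])).round(2),np.linalg.norm(d).round(4))
h=-6.6
for n,cc in(("blade",b.mean(0)-R.from_euler("z",h,degrees=True).apply([.02,0,0])[:2]),("rimend",(r[1]+r[2])/2-R.from_euler("z",h,degrees=True).apply([.112,0,0])[:2])): print(n,cc)
```

```text
[2.09323034e-05 3.44624816e-06 6.48225699e-06]
blade [[0.5031, -0.3562], [0.5139, -0.268], [0.5262, -0.2692], [0.5153, -0.3584]] [ 0.5146 -0.313 ] 83.02113591252828 0.08882138472661538 0.012396287340010916
rim [[0.4735, -0.3892], [0.5953, -0.403], [0.6135, -0.2432], [0.4962, -0.229]]
-6.46 0.1226
83.5 0.1609
173.12 0.1181
blade [ 0.49474132 -0.31066069]
rimend [ 0.49317063 -0.31022933]
```

Request:
servo_tool:
  motion:
    - {"jaw": 30, "delta_pos": [0.01, 0, 0], "turn": [-0.025, 0.002, -0.007]}
    - {"jaw": 30, "delta_pos": [0.025, 0, 0], "turn": [0, 0, 0]}
    - {"jaw": 30, "delta_pos": [0.025, 0, 0], "turn": [0, 0, 0]}
    - {"jaw": 30, "delta_pos": [0.025, 0, 0], "turn": [0, 0, 0]}
    - {"jaw": 30, "delta_pos": [0.015, 0, 0], "turn": [0, 0, 0]}
    - {"jaw": 30, "delta_pos": [0, 0, 0], "turn": [0, 0, 0]}
    - {"jaw": 30, "delta_pos": [0, 0, 0], "turn": [0, 0, 0]}
    - {"jaw": 30, "delta_pos": [0, 0, 0], "turn": [0, 0, 0]}

```text
time_s: 7.05
tool_pos: [0.5588, -0.3181, 0.0649]
tcp_rot: [-1.126, 1.261, 1.121]
wrist_force: [0.1, -0.2, -3.7]
opening: 0.0464
```

Run:
```python
from h import *
to([.5578,-.3179,.0255],83.3)
```

```text
t 7.05 pos [ 0.5588 -0.3181  0.0649] jawyaw 83.37 down [ 0.003 -0.002 -1.   ] F [ 0.1 -0.2 -3.7] open 0.0464 q6 -0.53
shift tool axes [0.0394 0.0012 0.0001]
turn [ 0.0013 -0.0019  0.0029]  shift after turn [0.0394 0.001  0.    ]
```

Request:
servo_tool:
  motion:
    - {"jaw": 30, "delta_pos": [0.015, 0.001, 0], "turn": [0, -0.002, 0.003]}
    - {"jaw": 30, "delta_pos": [0.013, 0, 0], "turn": [0, 0, 0]}
    - {"jaw": 30, "delta_pos": [0.008, 0, 0], "turn": [0, 0, 0]}
    - {"jaw": 30, "delta_pos": [0.003, 0, 0], "turn": [0, 0, 0]}
    - {"jaw": 30, "delta_pos": [0, 0, 0], "turn": [0, 0, 0]}
    - {"jaw": 30, "delta_pos": [0, 0, 0], "turn": [0, 0, 0]}
    - {"jaw": 30, "delta_pos": [0, 0, 0], "turn": [0, 0, 0]}
    - {"jaw": 30, "delta_pos": [0, 0, 0], "turn": [0, 0, 0]}

```text
time_s: 7.85
tool_pos: [0.5591, -0.3188, 0.0248]
tcp_rot: [-1.126, 1.261, 1.12]
wrist_force: [-0.2, 1.4, -0.8]
opening: 0.0462
```

Run:
```python
from h import *
to([.5578,-.3179,.0255],83.3);c=cam("wrist","w6")
```

```text
t 7.85 pos [ 0.5591 -0.3188  0.0248] jawyaw 83.38 down [ 0.003 -0.002 -1.   ] F [-0.2  1.4 -0.8] open 0.0462 q6 -0.53
shift tool axes [-0.0008  0.0014  0.0007]
turn [ 0.0013 -0.0015  0.0033]  shift after turn [-0.0007  0.0014  0.0007]
```

View pics/w6.png

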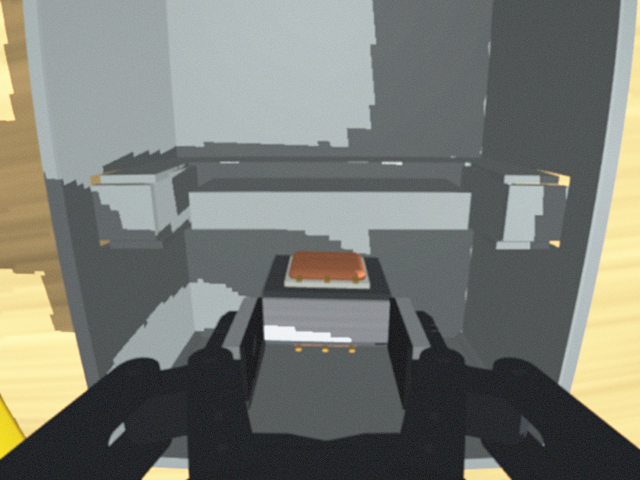

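Request:
servo_tool:
  motion:
    - {"jaw": 80, "delta_pos": [0, 0, 0], "turn": [0, 0, 0]}
    - {"jaw": 80, "delta_pos": [0, 0, 0], "turn": [0, 0, 0]}
    - {"jaw": 80, "delta_pos": [-0.005, 0, 0], "turn": [0, 0, 0]}
    - {"jaw": 80, "delta_pos": [-0.03, 0, 0], "turn": [0, 0, 0]}
    - {"jaw": 80, "delta_pos": [-0.045, 0, 0], "turn": [0, 0, 0]}
    - {"jaw": 80, "delta_pos": [-0.045, 0, 0.01], "turn": [0, 0, 0]}
    - {"jaw": 80, "delta_pos": [-0.01, 0, 0.04], "turn": [0, 0, 0]}
    - {"jaw": 80, "delta_pos": [0, 0, 0.045], "turn": [0, 0, 0]}

```text
time_s: 8.7
tool_pos: [0.5698, -0.2266, 0.1662]
tcp_rot: [-1.123, 1.263, 1.114]
wrist_force: [0.9, 0.8, -1.0]
opening: 0.0679
```

Run:
```python
from h import *
to([.5725,-.008,.13],83.3);c=cam("wrist","w7");c=cam("side","s7");c=cam("scene","c7")
```

```text
t 8.70 pos [ 0.5698 -0.2266  0.1662] jawyaw 83.01 down [ 0.005 -0.003 -1.   ] F [ 0.9  0.8 -1. ] open 0.0679 q6 -0.39
shift tool axes [0.0355 0.0241 0.2174]
turn [-0.005  -0.0026  0.0051]  shift after turn [0.0362 0.0228 0.2174]
```

View pics/w7.png

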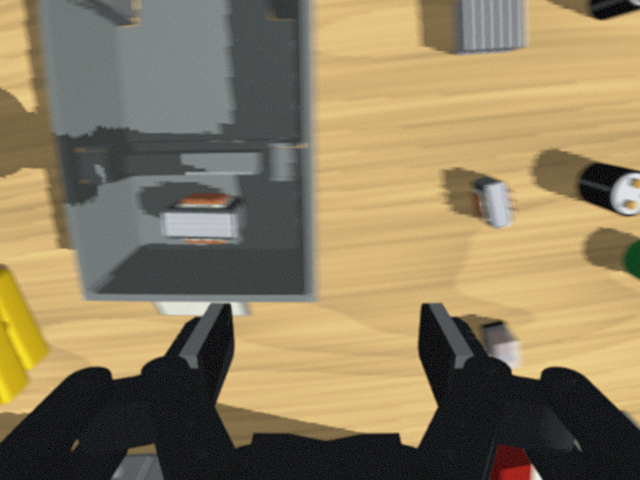

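View pics/s7.png

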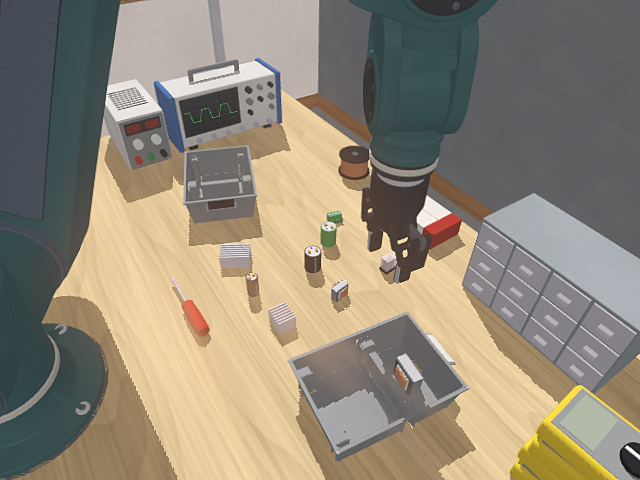

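Request:
servo_tool:
  motion:
    - {"jaw": 80, "delta_pos": [0, 0.005, 0.045], "turn": [0, 0, 0]}
    - {"jaw": 80, "delta_pos": [0, 0.005, 0.045], "turn": [0, 0, 0]}
    - {"jaw": 80, "delta_pos": [0.01, 0.005, 0.045], "turn": [0, 0, 0]}
    - {"jaw": 80, "delta_pos": [0.01, 0.005, 0.04], "turn": [0, 0, 0]}
    - {"jaw": 80, "delta_pos": [0.01, 0.003, 0.025], "turn": [0, 0, 0]}
    - {"jaw": 80, "delta_pos": [0, 0, 0], "turn": [0, 0, 0]}
    - {"jaw": 80, "delta_pos": [0, 0, 0], "turn": [0, 0, 0]}
    - {"jaw": 80, "delta_pos": [0, 0, 0], "turn": [0, 0, 0]}

```text
time_s: 9.65
tool_pos: [0.5717, -0.0228, 0.1341]
tcp_rot: [-1.124, 1.264, 1.113]
wrist_force: [0.1, -1.2, -0.3]
opening: 0.0685
```

Run:
```python
from h import *
to([.5725,-.008,.03],83.3);c=cam("wrist","w8")
print(proj(c,[[.5725,-.0079,.046]]))
```

```text
t 9.65 pos [ 0.5717 -0.0228  0.1341] jawyaw 82.96 down [ 0.005 -0.005 -1.   ] F [ 0.1 -1.2 -0.3] open 0.0685 q6 -0.06
shift tool axes [0.104  0.0016 0.0152]
turn [-0.0059 -0.004   0.0054]  shift after turn [0.1041 0.001  0.0148]
[[351.22237561 237.49695274]]
```

View pics/w8.png

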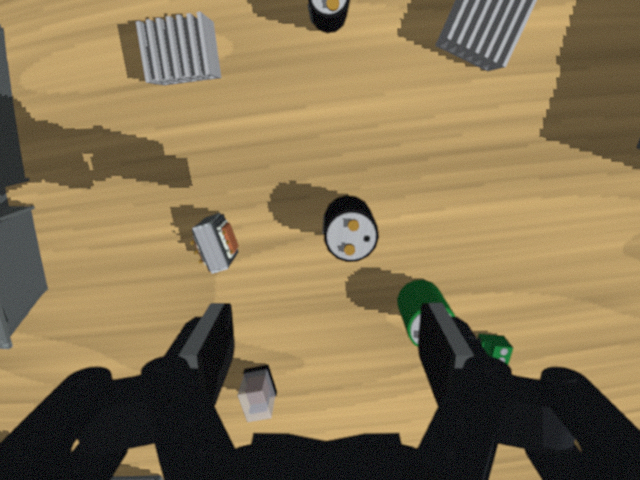

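Request:
servo_tool:
  motion:
    - {"jaw": 80, "delta_pos": [0.01, 0.001, 0.015], "turn": [-0.006, -0.004, 0.005]}
    - {"jaw": 80, "delta_pos": [0.03, 0, 0], "turn": [0, 0, 0]}
    - {"jaw": 80, "delta_pos": [0.03, 0, 0], "turn": [0, 0, 0]}
    - {"jaw": 80, "delta_pos": [0.02, 0, 0], "turn": [0, 0, 0]}
    - {"jaw": 80, "delta_pos": [0.005, 0, 0], "turn": [0, 0, 0]}
    - {"jaw": 80, "delta_pos": [0, 0, 0], "turn": [0, 0, 0]}
    - {"jaw": 80, "delta_pos": [0, 0, 0], "turn": [0, 0, 0]}
    - {"jaw": 80, "delta_pos": [0, 0, 0], "turn": [0, 0, 0]}

```text
time_s: 10.5
tool_pos: [0.5753, -0.0091, 0.0366]
tcp_rot: [-1.12, 1.261, 1.117]
wrist_force: [-0.2, 0.2, 0.9]
opening: 0.0684
```

Run:
```python
from h import *
to([.5725,-.008,.026],83.3)
```

```text
t 10.50 pos [ 0.5753 -0.0091  0.0366] jawyaw 83.01 down [ 0.004  0.001 -1.   ] F [-0.2  0.2  0.9] open 0.0684 q6 -0.04
shift tool axes [0.0106 0.0029 0.0008]
turn [-0.0051  0.0012  0.0037]  shift after turn [0.0106 0.0029 0.0008]
```

Request:
servo_tool:
  motion:
    - {"jaw": 80, "delta_pos": [0.007, 0.003, 0.001], "turn": [0, 0, 0.004]}
    - {"jaw": 80, "delta_pos": [0.003, 0, 0], "turn": [0, 0, 0]}
    - {"jaw": 80, "delta_pos": [0, 0, 0], "turn": [0, 0, 0]}
    - {"jaw": 35, "delta_pos": [0, 0, 0], "turn": [0, 0, 0]}
    - {"jaw": 20, "delta_pos": [0, 0, 0], "turn": [0, 0, 0]}
    - {"jaw": 20, "delta_pos": [0, 0, 0], "turn": [0, 0, 0]}
    - {"jaw": 20, "delta_pos": [0, 0, 0], "turn": [0, 0, 0]}
    - {"jaw": 20, "delta_pos": [0, 0, 0], "turn": [0, 0, 0]}

```text
time_s: 11.3
tool_pos: [0.5739, -0.0078, 0.0286]
tcp_rot: [-1.12, 1.261, 1.116]
wrist_force: [0.0, 0.2, -0.5]
opening: 0.0295
```

Run:
```python
from h import *
to([.5725,-.008,.026],83.3);c=cam("wrist","w9")
```

```text
t 11.30 pos [ 0.5739 -0.0078  0.0286] jawyaw 83.00 down [ 0.004  0.001 -1.   ] F [ 0.   0.2 -0.5] open 0.0295 q6 -0.03
shift tool axes [ 0.0026  0.0013 -0.0004]
turn [-0.0052  0.0012  0.0039]  shift after turn [ 0.0026  0.0013 -0.0003]
```

View pics/w9.png

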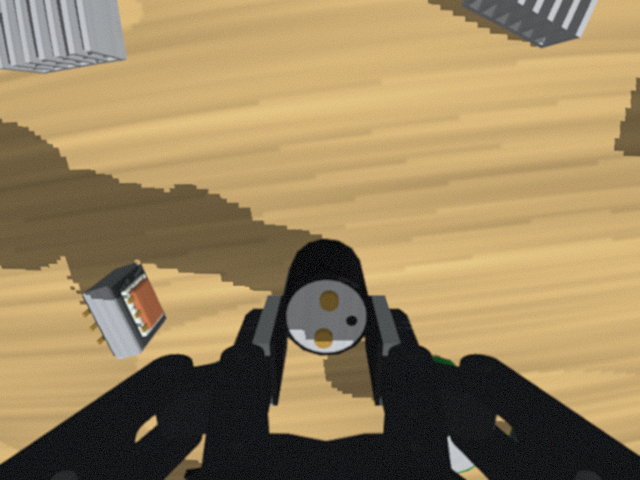

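Request:
servo_tool:
  motion:
    - {"jaw": 20, "delta_pos": [-0.03, 0, 0], "turn": [0, 0, 0]}
    - {"jaw": 20, "delta_pos": [-0.045, 0, 0], "turn": [0, 0, 0]}
    - {"jaw": 20, "delta_pos": [-0.04, 0.01, -0.025], "turn": [0, 0, 0]}
    - {"jaw": 20, "delta_pos": [-0.015, 0.01, -0.045], "turn": [0, 0, 0]}
    - {"jaw": 20, "delta_pos": [0, 0.01, -0.045], "turn": [0, 0, 0]}
    - {"jaw": 20, "delta_pos": [0, 0.01, -0.045], "turn": [0, 0, 0]}
    - {"jaw": 20, "delta_pos": [0, 0.01, -0.045], "turn": [0, 0, 0]}
    - {"jaw": 20, "delta_pos": [0, 0.01, -0.045], "turn": [0, 0, 0]}

```text
time_s: 12.15
tool_pos: [0.4818, -0.2528, 0.1633]
tcp_rot: [-1.128, 1.258, 1.122]
wrist_force: [1.0, 0.0, -0.9]
opening: 0.0299
```

Run:
```python
from h import *
to([.4768,-.3084,.15],83.3)
```

```text
t 12.15 pos [ 0.4818 -0.2528  0.1633] jawyaw 83.52 down [ 0.004 -0.001 -1.   ] F [ 1.   0.  -0.9] open 0.0299 q6 -0.52
shift tool axes [ 0.0133 -0.0012 -0.0558]
turn [ 0.0038 -0.0002  0.004 ]  shift after turn [ 0.0133 -0.0015 -0.0558]
```

Request:
servo_tool:
  motion:
    - {"jaw": 20, "delta_pos": [0, 0, -0.03], "turn": [0, 0, 0]}
    - {"jaw": 20, "delta_pos": [0, 0, -0.015], "turn": [0, 0, 0.004]}
    - {"jaw": 20, "delta_pos": [0, 0, 0], "turn": [0, 0, 0]}
    - {"jaw": 20, "delta_pos": [0, 0, 0], "turn": [0, 0, 0]}
    - {"jaw": 20, "delta_pos": [0, 0, 0], "turn": [0, 0, 0]}
    - {"jaw": 20, "delta_pos": [0, 0, 0], "turn": [0, 0, 0]}
    - {"jaw": 20, "delta_pos": [0, 0, 0], "turn": [0, 0, 0]}
    - {"jaw": 20, "delta_pos": [0, 0, 0], "turn": [0, 0, 0]}

```text
time_s: 12.95
tool_pos: [0.4752, -0.2996, 0.1629]
tcp_rot: [-1.123, 1.262, 1.125]
wrist_force: [0.1, 0.2, -1.1]
opening: 0.0294
```

Run:
```python
from h import *
to([.4768,-.3084,.0315],83.3);c=cam("wrist","w10")
```

```text
t 12.95 pos [ 0.4752 -0.2996  0.1629] jawyaw 83.41 down [-0.001  0.001 -1.   ] F [ 0.1  0.2 -1.1] open 0.0294 q6 -0.59
shift tool axes [ 0.1314 -0.0028 -0.0087]
turn [ 0.0019  0.0004 -0.0012]  shift after turn [ 0.1314 -0.0026 -0.0086]
```

View pics/w10.png

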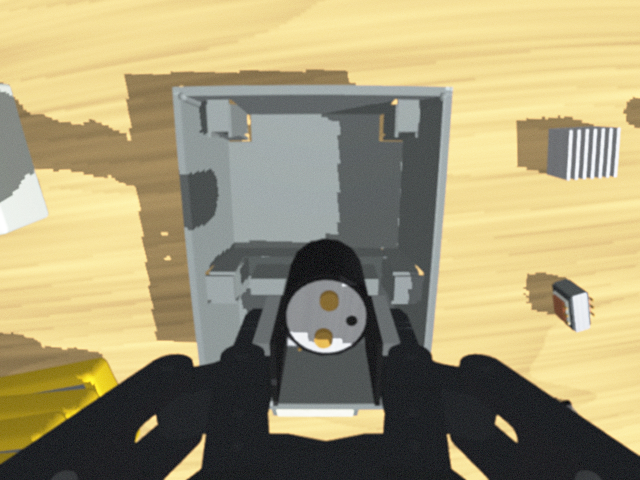

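Run:
```python
from h import *
c=cam("wrist")
r=onz(c,[(174,89),(451,90)],.07);print(r,np.degrees(np.arctan2(*(r[1]-r[0])[::-1])), r.mean(0)+R.from_euler("z",-6.7,degrees=True).apply([.111,0,0])[:2])
```

```text
[[ 0.37542128 -0.37735561]
 [ 0.39471917 -0.21772625]] 83.10685500972524 [ 0.49531217 -0.31049138]
```

Request:
servo_tool:
  motion:
    - {"jaw": 20, "delta_pos": [0.005, -0.003, -0.009], "turn": [0, 0, 0]}
    - {"jaw": 20, "delta_pos": [0.025, 0, 0], "turn": [0, 0, 0]}
    - {"jaw": 20, "delta_pos": [0.025, 0, 0], "turn": [0, 0, 0]}
    - {"jaw": 20, "delta_pos": [0.025, 0, 0], "turn": [0, 0, 0]}
    - {"jaw": 20, "delta_pos": [0.01, 0, 0], "turn": [0, 0, 0]}
    - {"jaw": 20, "delta_pos": [0, 0, 0], "turn": [0, 0, 0]}
    - {"jaw": 20, "delta_pos": [0, 0, 0], "turn": [0, 0, 0]}
    - {"jaw": 20, "delta_pos": [0, 0, 0], "turn": [0, 0, 0]}

```text
time_s: 13.85
tool_pos: [0.4788, -0.3135, 0.0707]
tcp_rot: [-1.126, 1.262, 1.121]
wrist_force: [-0.1, 0.9, -1.0]
opening: 0.0296
```

Run:
```python
from h import *
to([.4768,-.3084,.0315],83.3)
```

```text
t 13.85 pos [ 0.4788 -0.3135  0.0707] jawyaw 83.36 down [ 0.002 -0.002 -1.   ] F [-0.1  0.9 -1. ] open 0.0296 q6 -0.61
shift tool axes [0.0391 0.0026 0.005 ]
turn [ 0.001  -0.0022  0.0019]  shift after turn [0.0392 0.0025 0.0049]
```

Request:
servo_tool:
  motion:
    - {"jaw": 20, "delta_pos": [0.013, 0.003, 0.004], "turn": [0, -0.002, 0.002]}
    - {"jaw": 20, "delta_pos": [0.013, 0, 0], "turn": [0, 0, 0]}
    - {"jaw": 20, "delta_pos": [0.008, 0, 0], "turn": [0, 0, 0]}
    - {"jaw": 20, "delta_pos": [0.003, 0, 0], "turn": [0, 0, 0]}
    - {"jaw": 20, "delta_pos": [0, 0, 0], "turn": [0, 0, 0]}
    - {"jaw": 20, "delta_pos": [0, 0, 0], "turn": [0, 0, 0]}
    - {"jaw": 20, "delta_pos": [0, 0, 0], "turn": [0, 0, 0]}
    - {"jaw": 20, "delta_pos": [0, 0, 0], "turn": [0, 0, 0]}

```text
time_s: 14.65
tool_pos: [0.4794, -0.312, 0.0384]
tcp_rot: [-1.131, 1.261, 1.115]
wrist_force: [0.7, 0.3, -0.7]
opening: 0.0299
```

Run:
```python
from h import *
to([.4768,-.3084,.0315],83.3);c=cam("wrist","w11")
```

```text
t 14.65 pos [ 0.4794 -0.312   0.0384] jawyaw 83.36 down [ 0.007 -0.006 -1.   ] F [ 0.7  0.3 -0.7] open 0.0299 q6 -0.60
shift tool axes [0.0069 0.0031 0.0033]
turn [ 0.0011 -0.0056  0.0077]  shift after turn [0.0069 0.003  0.0033]
```

View pics/w11.png

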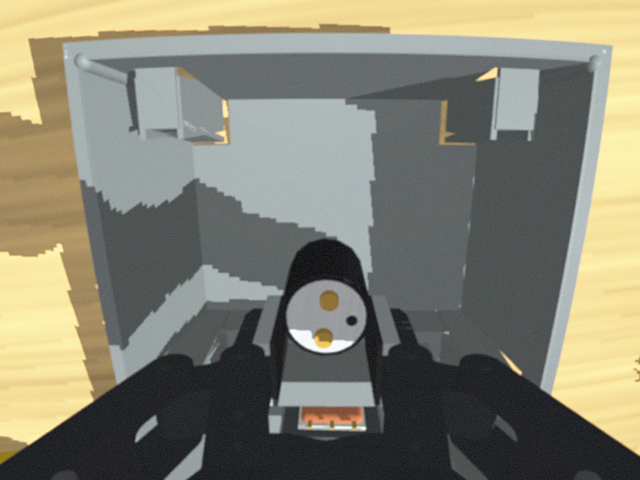

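Request:
servo_tool:
  motion:
    - {"jaw": 20, "delta_pos": [0.004, 0.003, 0.003], "turn": [0, -0.006, 0.008]}
    - {"jaw": 20, "delta_pos": [0.004, 0, 0], "turn": [0, 0, 0]}
    - {"jaw": 20, "delta_pos": [0.002, 0, 0], "turn": [0, 0, 0]}
    - {"jaw": 20, "delta_pos": [0.001, 0, 0], "turn": [0, 0, 0]}
    - {"jaw": 20, "delta_pos": [0, 0, 0], "turn": [0, 0, 0]}
    - {"jaw": 20, "delta_pos": [0, 0, 0], "turn": [0, 0, 0]}
    - {"jaw": 20, "delta_pos": [0, 0, 0], "turn": [0, 0, 0]}
    - {"jaw": 20, "delta_pos": [0, 0, 0], "turn": [0, 0, 0]}

```text
time_s: 15.5
tool_pos: [0.4773, -0.3087, 0.0313]
tcp_rot: [-1.127, 1.261, 1.121]
wrist_force: [-0.6, 1.2, 5.6]
opening: 0.0297
```

Run:
```python
from h import *
to([.4768,-.3084,.0315],83.3)
```

```text
t 15.50 pos [ 0.4773 -0.3087  0.0313] jawyaw 83.39 down [ 0.003 -0.002 -1.   ] F [-0.6  1.2  5.6] open 0.0297 q6 -0.60
shift tool axes [-0.0002  0.0005  0.0002]
turn [ 0.0015 -0.0018  0.0031]  shift after turn [-0.0002  0.0005  0.0002]
```

Request:
servo_tool:
  motion:
    - {"jaw": 70, "delta_pos": [0, 0, 0], "turn": [0, 0, 0]}
    - {"jaw": 70, "delta_pos": [0, 0, 0], "turn": [0, 0, 0]}
    - {"jaw": 70, "delta_pos": [-0.01, 0, 0], "turn": [0, 0, 0]}
    - {"jaw": 70, "delta_pos": [-0.035, 0, 0], "turn": [0, 0, 0]}
    - {"jaw": 70, "delta_pos": [-0.045, 0, 0], "turn": [0, 0, 0]}
    - {"jaw": 70, "delta_pos": [-0.03, 0.01, 0.01], "turn": [0, 0, 0]}
    - {"jaw": 70, "delta_pos": [0, 0.02, 0.045], "turn": [0, 0, 0]}
    - {"jaw": 70, "delta_pos": [0, 0.02, 0.045], "turn": [0, 0, 0]}

```text
time_s: 16.3
tool_pos: [0.4391, -0.2049, 0.1572]
tcp_rot: [-1.123, 1.263, 1.117]
wrist_force: [0.6, -0.2, 0.5]
opening: 0.06
```

Run:
```python
from h import *
to([.449,-.101,.13],83.3);c=cam("wrist","w12")
```

```text
t 16.30 pos [ 0.4391 -0.2049  0.1572] jawyaw 83.12 down [ 0.003 -0.002 -1.   ] F [ 0.6 -0.2  0.5] open 0.0600 q6 -0.48
shift tool axes [0.0271 0.0027 0.1044]
turn [-0.0032 -0.0016  0.0033]  shift after turn [0.0272 0.0023 0.1043]
```

View pics/w12.png

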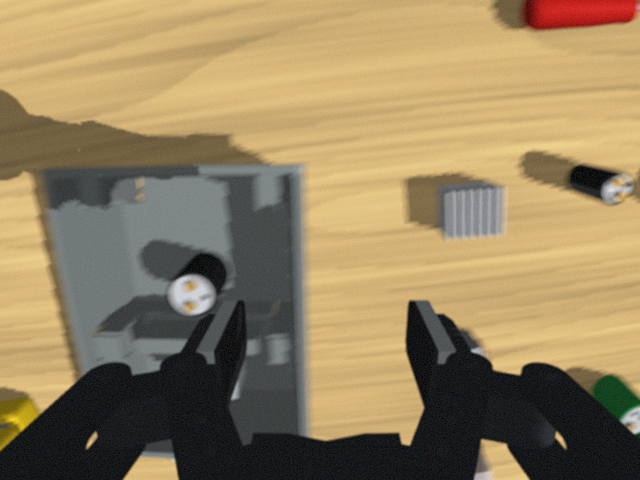

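Request:
servo_tool:
  motion:
    - {"jaw": 80, "delta_pos": [0, 0, 0.04], "turn": [0, 0, 0]}
    - {"jaw": 80, "delta_pos": [0.005, 0, 0.04], "turn": [0, 0, 0]}
    - {"jaw": 80, "delta_pos": [0.01, 0, 0.02], "turn": [0, 0, 0]}
    - {"jaw": 80, "delta_pos": [0.01, 0.002, 0.008], "turn": [0, 0, 0]}
    - {"jaw": 80, "delta_pos": [0, 0, 0], "turn": [0, 0, 0]}
    - {"jaw": 80, "delta_pos": [0, 0, 0], "turn": [0, 0, 0]}
    - {"jaw": 80, "delta_pos": [0, 0, 0], "turn": [0, 0, 0]}
    - {"jaw": 80, "delta_pos": [0, 0, 0], "turn": [0, 0, 0]}

```text
time_s: 17.15
tool_pos: [0.4468, -0.0886, 0.1365]
tcp_rot: [-1.126, 1.259, 1.116]
wrist_force: [0.0, 0.9, 0.6]
opening: 0.0682
```

Run:
```python
from h import *
to([.449,-.101,.02],83.3);c=cam("wrist","w13");print(proj(c,[[.449,-.101,.03]]))
a=c["img"][:,:,::-1]
cv2.imwrite("pics/w13a.png",cv2.resize(a[190:310,260:420],None,fx=4.5,fy=4.5,interpolation=cv2.INTER_CUBIC))
```

```text
t 17.15 pos [ 0.4468 -0.0886  0.1365] jawyaw 83.23 down [ 0.007 -0.002 -1.   ] F [0.  0.9 0.6] open 0.0682 q6 -0.26
shift tool axes [ 0.1166 -0.0029 -0.0119]
turn [-0.0013 -0.0016  0.0068]  shift after turn [ 0.1165 -0.0036 -0.0121]
[[308.39292657 235.9638928 ]]
```

View pics/w13a.png

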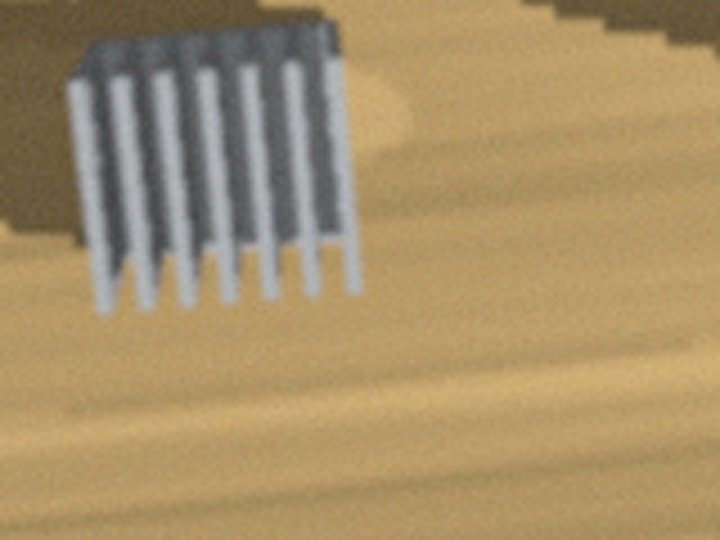

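Run:
```python
from h import *
c=cam("wrist")
r=onz(c,np.array([(67,80),(342,58),(362,292),(95,314)])/4.5+[260,190],.03);print(r.round(4).tolist(),r.mean(0))
for i in range(4):
  d=r[(i+1)%4]-r[i];print(np.degrees(np.arctan2(d[1],d[0])).round(2),np.linalg.norm(d).round(4))
to([*r.mean(0),.02],88)
```

```text
[[0.4275, -0.1202], [0.429, -0.0804], [0.4647, -0.0814], [0.4635, -0.1215]] [ 0.44618666 -0.1008722 ]
87.91 0.0398
-1.53 0.0357
-91.69 0.0401
177.89 0.036
t 17.25 pos [ 0.4468 -0.0884  0.1365] jawyaw 83.23 down [ 0.007 -0.002 -1.   ] F [ 0.1 -0.4 -0.1] open 0.0685 q6 -0.26
shift tool axes [ 1.165e-01 -1.000e-04 -1.230e-02]
turn [-0.0833 -0.0018  0.0067]  shift after turn [ 0.1165  0.0002 -0.0125]
```

Request:
servo_tool:
  motion:
    - {"jaw": 80, "delta_pos": [0.005, 0, -0.012], "turn": [-0.088, -0.002, 0.007]}
    - {"jaw": 80, "delta_pos": [0.03, 0, 0], "turn": [0, 0, 0]}
    - {"jaw": 80, "delta_pos": [0.03, 0, 0], "turn": [0, 0, 0]}
    - {"jaw": 80, "delta_pos": [0.025, 0, 0], "turn": [0, 0, 0]}
    - {"jaw": 80, "delta_pos": [0.01, 0, 0], "turn": [0, 0, 0]}
    - {"jaw": 80, "delta_pos": [0, 0, 0], "turn": [0, 0, 0]}
    - {"jaw": 80, "delta_pos": [0, 0, 0], "turn": [0, 0, 0]}
    - {"jaw": 80, "delta_pos": [0, 0, 0], "turn": [0, 0, 0]}

```text
time_s: 18.05
tool_pos: [0.4472, -0.1043, 0.0352]
tcp_rot: [-1.189, 1.222, 1.184]
wrist_force: [0.1, -1.0, -0.2]
opening: 0.0682
```

Run:
```python
from h import *
to([.4462,-.1009,.018],88.3)
```

```text
t 18.05 pos [ 0.4472 -0.1043  0.0352] jawyaw 88.25 down [ 0.003 -0.002 -1.   ] F [ 0.1 -1.  -0.2] open 0.0682 q6 -0.38
shift tool axes [0.0172 0.0012 0.0034]
turn [-0.0008 -0.0015  0.0034]  shift after turn [0.0172 0.0011 0.0034]
```

Request:
servo_tool:
  motion:
    - {"jaw": 80, "delta_pos": [0.01, 0.001, 0.004], "turn": [0, -0.002, 0.003]}
    - {"jaw": 80, "delta_pos": [0.007, 0, 0], "turn": [0, 0, 0]}
    - {"jaw": 80, "delta_pos": [0.002, 0, 0], "turn": [0, 0, 0]}
    - {"jaw": 80, "delta_pos": [0, 0, 0], "turn": [0, 0, 0]}
    - {"jaw": 40, "delta_pos": [0, 0, 0], "turn": [0, 0, 0]}
    - {"jaw": 25, "delta_pos": [0, 0, 0], "turn": [0, 0, 0]}
    - {"jaw": 25, "delta_pos": [0, 0, 0], "turn": [0, 0, 0]}
    - {"jaw": 25, "delta_pos": [0, 0, 0], "turn": [0, 0, 0]}

```text
time_s: 18.85
tool_pos: [0.4475, -0.1004, 0.0162]
tcp_rot: [-1.189, 1.221, 1.184]
wrist_force: [0.1, -0.3, -1.0]
opening: 0.0212
```

Run:
```python
from h import *
to([.4462,-.1009,.018],88.3);cam("wrist","w14")
```

```text
t 18.85 pos [ 0.4475 -0.1004  0.0162] jawyaw 88.26 down [ 0.003 -0.001 -1.   ] F [ 0.1 -0.3 -1. ] open 0.0212 q6 -0.37
shift tool axes [-0.0018  0.0013 -0.0006]
turn [-0.0006 -0.0004  0.003 ]  shift after turn [-0.0018  0.0013 -0.0006]
```

View pics/w14.png

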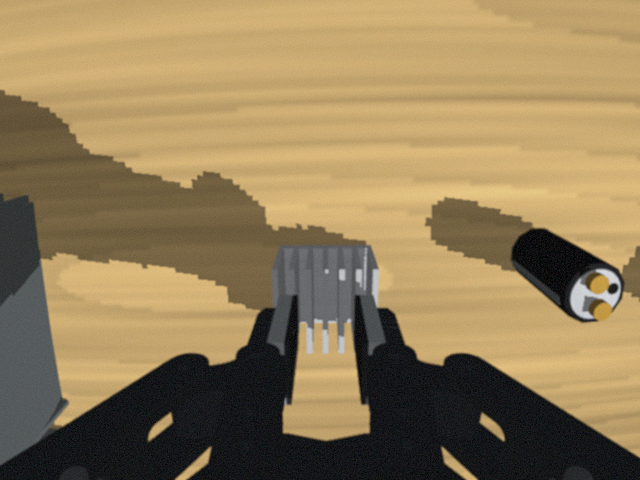

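View zoomed.

Run:
```python
from h import *
a=cv2.imread("pics/w14.png")
cv2.imwrite("pics/w14a.png",cv2.resize(a[230:370,240:410],None,fx=4.2,fy=4.2,interpolation=cv2.INTER_CUBIC))
c=cam("side","s14");a=c["img"][:,:,::-1]
cv2.imwrite("pics/s14a.png",cv2.resize(a[230:380,200:370],None,fx=4,fy=4,interpolation=cv2.INTER_CUBIC))
c=cam("wrist")
for z in(.0,.03):print(proj(c,[[.4462+a*.018,-.1009+b*.02,z] for a,b in((-1,-1),(-1,1),(1,1),(1,-1))]).round(0).tolist())
```

```text
[[279.0, 247.0], [370.0, 244.0], [370.0, 318.0], [284.0, 320.0]]
[[270.0, 272.0], [378.0, 269.0], [377.0, 354.0], [276.0, 356.0]]
```

View pics/w14a.png

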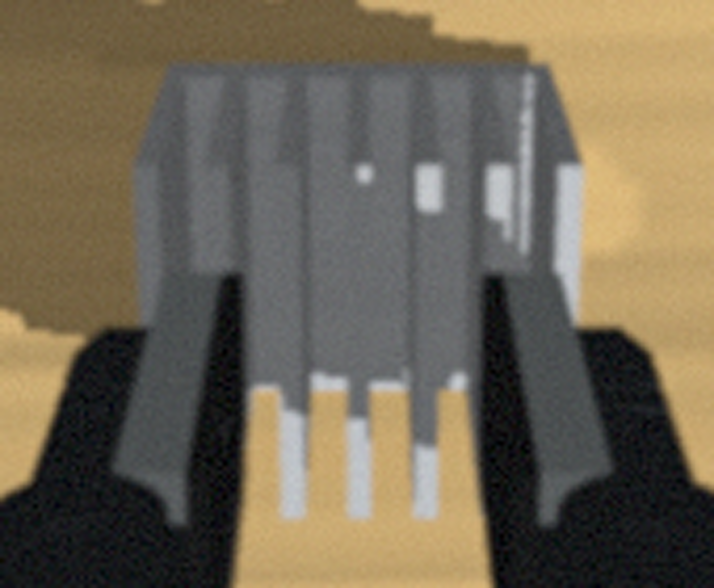

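View pics/s14a.png

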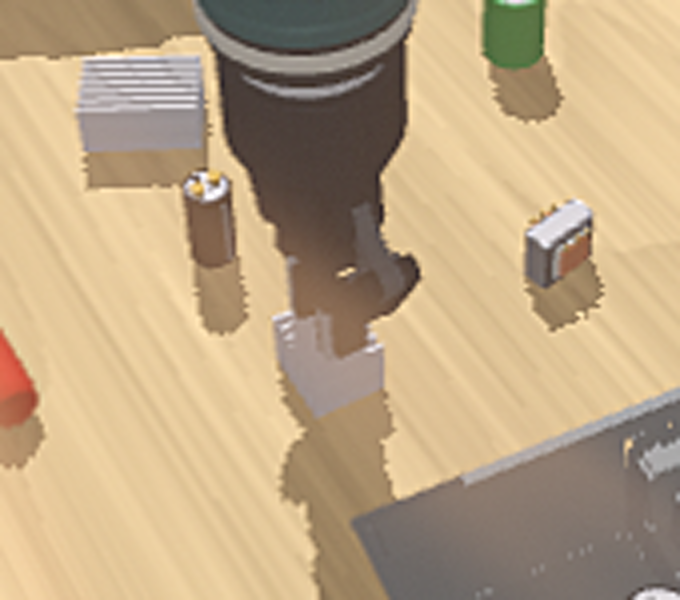

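Request:
servo_tool:
  motion:
    - {"jaw": 50, "delta_pos": [0, 0, 0], "turn": [0, 0, 0]}
    - {"jaw": 80, "delta_pos": [0, 0, 0], "turn": [0, 0, 0]}
    - {"jaw": 80, "delta_pos": [0, 0, 0], "turn": [0, 0, 0]}
    - {"jaw": 80, "delta_pos": [0, 0, 0], "turn": [0, 0, 0]}
    - {"jaw": 80, "delta_pos": [0, 0, 0], "turn": [0, 0, 0]}
    - {"jaw": 80, "delta_pos": [0, 0, 0], "turn": [0, 0, 0]}
    - {"jaw": 80, "delta_pos": [0, 0, 0], "turn": [0, 0, 0]}
    - {"jaw": 80, "delta_pos": [0, 0, 0], "turn": [0, 0, 0]}

```text
time_s: 19.8
tool_pos: [0.4475, -0.1004, 0.0162]
tcp_rot: [-1.189, 1.222, 1.184]
wrist_force: [0.8, -0.3, -0.1]
opening: 0.0681
```

Run:
```python
from h import *
st();cam("wrist","w15")
```

```text
t 19.80 pos [ 0.4475 -0.1004  0.0162] jawyaw 88.26 down [ 0.003 -0.001 -1.   ] F [ 0.8 -0.3 -0.1] open 0.0681 q6 -0.37
```

View pics/w15.png

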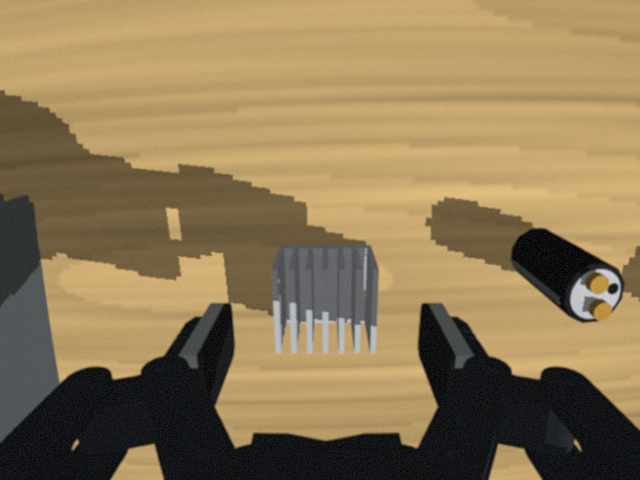

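Request:
servo_tool:
  motion:
    - {"jaw": 60, "delta_pos": [0, 0.001, -0.001], "turn": [0, 0, 0]}
    - {"jaw": 54, "delta_pos": [0, 0, 0], "turn": [0, 0, 0]}
    - {"jaw": 50, "delta_pos": [0, 0, 0], "turn": [0, 0, 0]}
    - {"jaw": 47, "delta_pos": [0, 0, 0], "turn": [0, 0, 0]}
    - {"jaw": 45, "delta_pos": [0, 0, 0], "turn": [0, 0, 0]}
    - {"jaw": 43, "delta_pos": [0, 0, 0], "turn": [0, 0, 0]}
    - {"jaw": 41, "delta_pos": [0, 0, 0], "turn": [0, 0, 0]}
    - {"jaw": 39, "delta_pos": [0, 0, 0], "turn": [0, 0, 0]}

```text
time_s: 20.65
tool_pos: [0.4464, -0.1015, 0.0162]
tcp_rot: [-1.189, 1.221, 1.184]
wrist_force: [0.8, -0.1, -1.0]
opening: 0.0335
```

Run:
```python
from h import *
st();cam("wrist","w16")
```

```text
t 20.65 pos [ 0.4464 -0.1015  0.0162] jawyaw 88.26 down [ 0.003 -0.001 -1.   ] F [ 0.8 -0.1 -1. ] open 0.0335 q6 -0.37
```

View pics/w16.png

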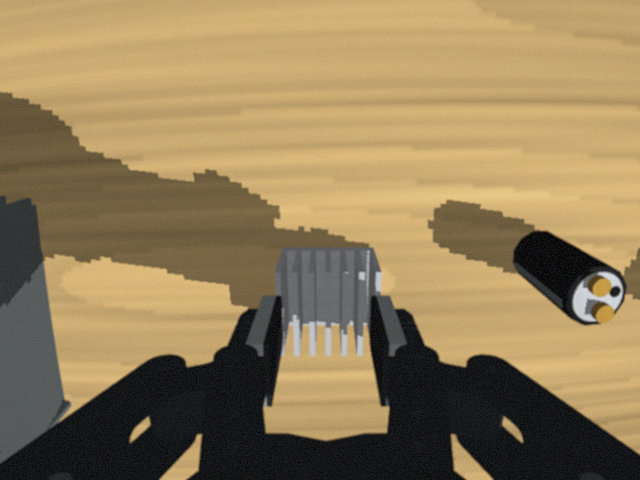

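Request:
servo_tool:
  motion:
    - {"jaw": 38, "delta_pos": [0, 0, 0], "turn": [0, 0, 0]}
    - {"jaw": 38, "delta_pos": [0, 0, 0], "turn": [0, 0, 0]}
    - {"jaw": 37, "delta_pos": [0, 0, 0], "turn": [0, 0, 0]}
    - {"jaw": 37, "delta_pos": [0, 0, 0], "turn": [0, 0, 0]}
    - {"jaw": 36, "delta_pos": [0, 0, 0], "turn": [0, 0, 0]}
    - {"jaw": 36, "delta_pos": [0, 0, 0], "turn": [0, 0, 0]}
    - {"jaw": 36, "delta_pos": [0, 0, 0], "turn": [0, 0, 0]}
    - {"jaw": 36, "delta_pos": [0, 0, 0], "turn": [0, 0, 0]}

```text
time_s: 21.5
tool_pos: [0.4464, -0.1015, 0.0162]
tcp_rot: [-1.189, 1.222, 1.184]
wrist_force: [-0.7, 0.1, -0.8]
opening: 0.0309
```

Run:
```python
from h import *
st();c=cam("wrist","w17")
a=c["img"][:,:,::-1]
cv2.imwrite("pics/w17a.png",cv2.resize(a[230:370,240:410],None,fx=4.2,fy=4.2,interpolation=cv2.INTER_CUBIC))
```

```text
t 21.50 pos [ 0.4464 -0.1015  0.0162] jawyaw 88.26 down [ 0.003 -0.001 -1.   ] F [-0.7  0.1 -0.8] open 0.0309 q6 -0.37
```

View pics/w17a.png

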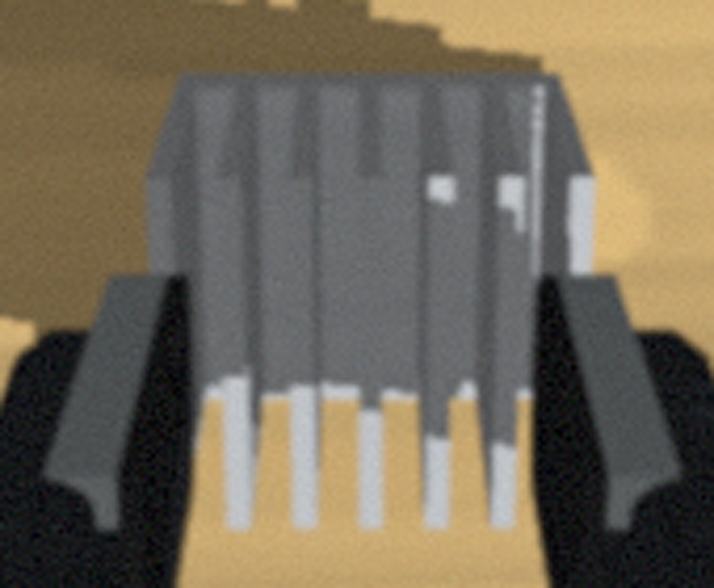

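Run:
```python
from h import *
c=cam("wrist");s,p,M=st()
for ty in(.011,-.011):
  for tx in(.011,.005,0,-.008,-.015,-.02,-.03,-.04): print(ty,tx,proj(c,[p+M@[tx,ty,-.016]]).round(0).tolist())
```

```text
t 21.60 pos [ 0.4463 -0.1014  0.0162] jawyaw 88.27 down [ 0.003 -0.001 -1.   ] F [-0.4 -1.  -0.6] open 0.0307 q6 -0.37
0.011 0.011 [[290.0, 267.0]]
0.011 0.005 [[288.0, 272.0]]
0.011 0 [[287.0, 277.0]]
0.011 -0.008 [[286.0, 285.0]]
0.011 -0.015 [[284.0, 292.0]]
0.011 -0.02 [[283.0, 298.0]]
0.011 -0.03 [[280.0, 310.0]]
0.011 -0.04 [[276.0, 325.0]]
-0.011 0.011 [[291.0, 313.0]]
-0.011 0.005 [[290.0, 320.0]]
-0.011 0 [[289.0, 325.0]]
-0.011 -0.008 [[287.0, 335.0]]
-0.011 -0.015 [[286.0, 344.0]]
-0.011 -0.02 [[284.0, 351.0]]
-0.011 -0.03 [[282.0, 366.0]]
-0.011 -0.04 [[279.0, 383.0]]
```

Request:
servo_tool:
  motion:
    - {"jaw": 45, "delta_pos": [0, 0, 0], "turn": [0, 0, 0]}
    - {"jaw": 60, "delta_pos": [0, 0, 0], "turn": [0, 0, 0]}
    - {"jaw": 60, "delta_pos": [0, 0, 0], "turn": [0, 0, 0]}
    - {"jaw": 60, "delta_pos": [0, 0, 0], "turn": [0, 0, 0]}
    - {"jaw": 60, "delta_pos": [0, 0, 0], "turn": [0, 0, 0]}
    - {"jaw": 60, "delta_pos": [0, 0, 0], "turn": [0, 0, 0]}
    - {"jaw": 60, "delta_pos": [0, 0, 0], "turn": [0, 0, 0]}
    - {"jaw": 60, "delta_pos": [0, 0, 0], "turn": [0, 0, 0]}

```text
time_s: 22.4
tool_pos: [0.4464, -0.1014, 0.0162]
tcp_rot: [-1.189, 1.221, 1.184]
wrist_force: [-0.1, -0.5, -0.0]
opening: 0.0512
```

Run:
```python
from h import *
s,p,M=st()
for n,(x,y) in(("side",(235,270)),("scene",(260,180))):
  c=cam(n);a=c["img"][:,:,::-1];o=(x,y)
  cv2.imwrite(f"pics/{n}18.png",cv2.resize(a[y:y+70,x:x+90],None,fx=8,fy=8,interpolation=cv2.INTER_CUBIC))
  print(n,[((proj(c,[p+M@[tx,0,sg*.030]])[0]-o)*8).round(0).tolist() for sg in(-1,1) for tx in(.008,0,-.008,-.02)])
```

```text
t 22.40 pos [ 0.4464 -0.1014  0.0162] jawyaw 88.26 down [ 0.003 -0.001 -1.   ] F [-0.1 -0.5 -0. ] open 0.0512 q6 -0.37
side [[443.0, 495.0], [442.0, 473.0], [441.0, 451.0], [439.0, 418.0], [321.0, 317.0], [319.0, 295.0], [317.0, 273.0], [314.0, 239.0]]
scene [[214.0, 233.0], [212.0, 208.0], [210.0, 183.0], [207.0, 145.0], [417.0, 263.0], [416.0, 238.0], [415.0, 213.0], [413.0, 175.0]]
```

View pics/side18.png

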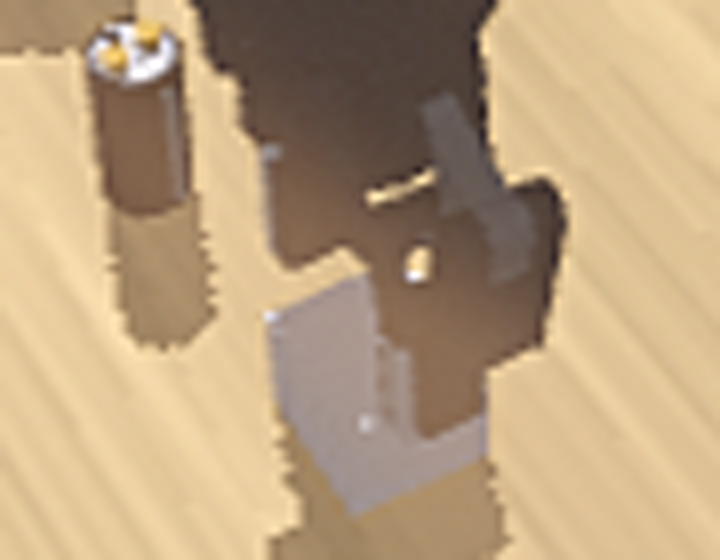

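View pics/scene18.png

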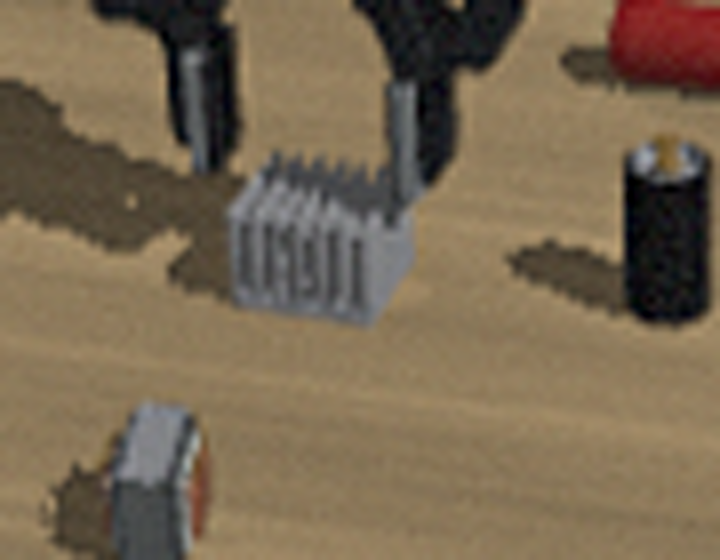

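Request:
servo_tool:
  motion:
    - {"jaw": 65, "delta_pos": [0.004, 0, 0], "turn": [0, 0, 0]}
    - {"jaw": 65, "delta_pos": [0.004, 0, 0], "turn": [0, 0, 0]}
    - {"jaw": 65, "delta_pos": [0.002, 0, 0], "turn": [0, 0, 0]}
    - {"jaw": 65, "delta_pos": [0, 0, 0], "turn": [0, 0, 0]}
    - {"jaw": 65, "delta_pos": [0, 0, 0], "turn": [0, 0, 0]}
    - {"jaw": 50, "delta_pos": [0, 0, 0], "turn": [0, 0, 0]}
    - {"jaw": 44, "delta_pos": [0, 0, 0], "turn": [0, 0, 0]}
    - {"jaw": 40, "delta_pos": [0, 0, 0], "turn": [0, 0, 0]}

```text
time_s: 23.3
tool_pos: [0.4463, -0.1014, 0.0055]
tcp_rot: [-1.189, 1.222, 1.184]
wrist_force: [0.1, 0.0, -0.9]
opening: 0.0379
```

Run:
```python
from h import *
s,p,M=st()
cam("wrist","w19")
```

```text
t 23.30 pos [ 0.4463 -0.1014  0.0055] jawyaw 88.26 down [ 0.003 -0.001 -1.   ] F [ 0.1  0.  -0.9] open 0.0379 q6 -0.37
```

View pics/w19.png

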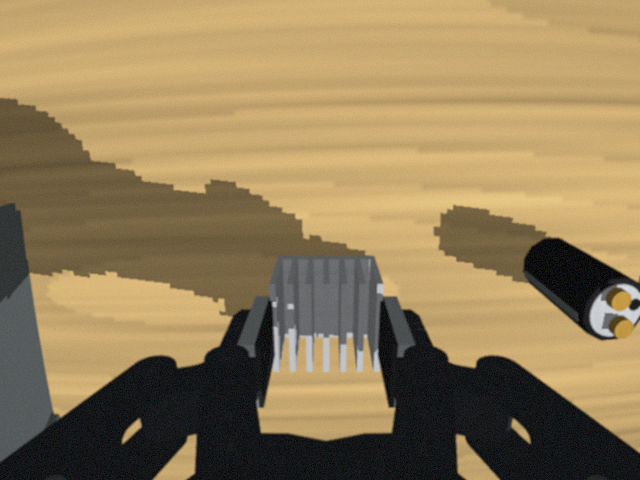

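Request:
servo_tool:
  motion:
    - {"jaw": 38, "delta_pos": [0, 0, 0], "turn": [0, 0, 0]}
    - {"jaw": 35, "delta_pos": [0, 0, 0], "turn": [0, 0, 0]}
    - {"jaw": 30, "delta_pos": [0, 0, 0], "turn": [0, 0, 0]}
    - {"jaw": 30, "delta_pos": [0, 0, 0], "turn": [0, 0, 0]}
    - {"jaw": 30, "delta_pos": [0, 0, 0], "turn": [0, 0, 0]}
    - {"jaw": 30, "delta_pos": [0, 0, 0], "turn": [0, 0, 0]}
    - {"jaw": 30, "delta_pos": [-0.01, 0, 0], "turn": [0, 0, 0]}
    - {"jaw": 30, "delta_pos": [-0.02, 0, 0], "turn": [0, 0, 0]}

```text
time_s: 24.15
tool_pos: [0.4448, -0.1009, 0.0351]
tcp_rot: [-1.186, 1.223, 1.188]
wrist_force: [0.5, -0.1, -0.8]
opening: 0.0386
```

Run:
```python
from h import *
s,p,M=st()
cam("wrist","w20")
```

```text
t 24.15 pos [ 0.4448 -0.1009  0.0351] jawyaw 88.26 down [-0.001  0.001 -1.   ] F [ 0.5 -0.1 -0.8] open 0.0386 q6 -0.37
```

View pics/w20.png

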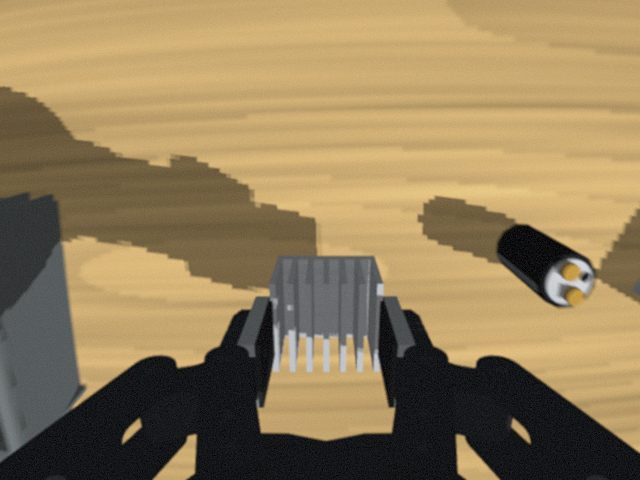

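Request:
servo_tool:
  motion:
    - {"jaw": 30, "delta_pos": [-0.04, 0, 0], "turn": [0, 0, 0]}
    - {"jaw": 30, "delta_pos": [-0.045, 0, 0], "turn": [0.088, 0, 0]}
    - {"jaw": 30, "delta_pos": [-0.01, -0.003, -0.04], "turn": [0, 0, 0]}
    - {"jaw": 30, "delta_pos": [0, -0.003, -0.045], "turn": [0, 0, 0]}
    - {"jaw": 30, "delta_pos": [0, -0.003, -0.045], "turn": [0, 0, 0]}
    - {"jaw": 30, "delta_pos": [0, -0.003, -0.045], "turn": [0, 0, 0]}
    - {"jaw": 30, "delta_pos": [0, -0.003, -0.025], "turn": [0, 0, 0]}
    - {"jaw": 30, "delta_pos": [0, 0, 0], "turn": [0, 0, 0]}

```text
time_s: 25.0
tool_pos: [0.437, -0.3095, 0.1434]
tcp_rot: [-1.13, 1.26, 1.112]
wrist_force: [0.0, -0.3, -1.5]
opening: 0.038
```

Run:
```python
from h import *
to([.4374,-.3036,.0085],83.2)
cam("wrist","w21")
```

```text
t 25.00 pos [ 0.437  -0.3095  0.1434] jawyaw 83.18 down [ 0.009 -0.006 -1.   ] F [ 0.  -0.3 -1.5] open 0.0380 q6 -0.65
shift tool axes [0.1348 0.0016 0.0065]
turn [-0.0002 -0.0048  0.0101]  shift after turn [0.1349 0.0003 0.0059]
```

View pics/w21.png

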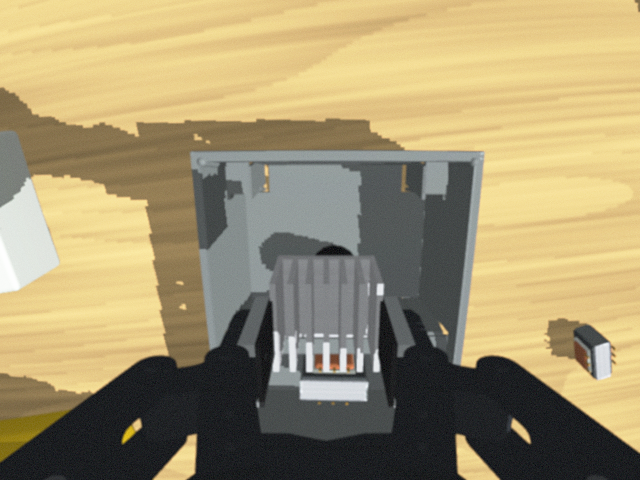

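Request:
servo_tool:
  motion:
    - {"jaw": 30, "delta_pos": [0.01, 0, 0.006], "turn": [0, -0.005, 0.01]}
    - {"jaw": 30, "delta_pos": [0.025, 0, 0], "turn": [0, 0, 0]}
    - {"jaw": 30, "delta_pos": [0.025, 0, 0], "turn": [0, 0, 0]}
    - {"jaw": 30, "delta_pos": [0.015, 0, 0], "turn": [0, 0, 0]}
    - {"jaw": 30, "delta_pos": [0, 0, 0], "turn": [0, 0, 0]}
    - {"jaw": 30, "delta_pos": [0, 0, 0], "turn": [0, 0, 0]}
    - {"jaw": 30, "delta_pos": [0, 0, 0], "turn": [0, 0, 0]}
    - {"jaw": 30, "delta_pos": [0, 0, 0], "turn": [0, 0, 0]}

```text
time_s: 25.85
tool_pos: [0.4383, -0.2922, 0.0663]
tcp_rot: [-1.123, 1.259, 1.13]
wrist_force: [0.2, 0.5, -0.1]
opening: 0.038
```

Run:
```python
from h import *
to([.4374,-.3036,.0085],83.2)
```

```text
t 25.85 pos [ 0.4383 -0.2922  0.0663] jawyaw 83.64 down [-0.002  0.003 -1.   ] F [ 0.2  0.5 -0.1] open 0.0380 q6 -0.63
shift tool axes [ 0.0577 -0.0005 -0.0116]
turn [ 0.0077  0.0032 -0.0027]  shift after turn [ 0.0578 -0.0004 -0.0114]
```

Request:
servo_tool:
  motion:
    - {"jaw": 30, "delta_pos": [0, -0.001, -0.011], "turn": [0.007, 0.003, -0.003]}
    - {"jaw": 30, "delta_pos": [0.01, 0, 0], "turn": [0, 0, 0]}
    - {"jaw": 30, "delta_pos": [0.012, 0, 0], "turn": [0, 0, 0]}
    - {"jaw": 30, "delta_pos": [0.01, 0, 0], "turn": [0, 0, 0]}
    - {"jaw": 30, "delta_pos": [0, 0, 0], "turn": [0, 0, 0]}
    - {"jaw": 30, "delta_pos": [0, 0, 0], "turn": [0, 0, 0]}
    - {"jaw": 30, "delta_pos": [0, 0, 0], "turn": [0, 0, 0]}
    - {"jaw": 30, "delta_pos": [0, 0, 0], "turn": [0, 0, 0]}

```text
time_s: 26.65
tool_pos: [0.4388, -0.306, 0.0334]
tcp_rot: [-1.123, 1.263, 1.117]
wrist_force: [-0.3, -0.4, -1.4]
opening: 0.038
```

Run:
```python
from h import *
to([.4374,-.3036,.0085],83.2)
cam("wrist","w22")
```

```text
t 26.65 pos [ 0.4388 -0.306   0.0334] jawyaw 83.12 down [ 0.003 -0.002 -1.   ] F [-0.3 -0.4 -1.4] open 0.0380 q6 -0.64
shift tool axes [0.0249 0.0018 0.0022]
turn [-0.0014 -0.0021  0.0032]  shift after turn [0.0249 0.0017 0.0022]
```

View pics/w22.png

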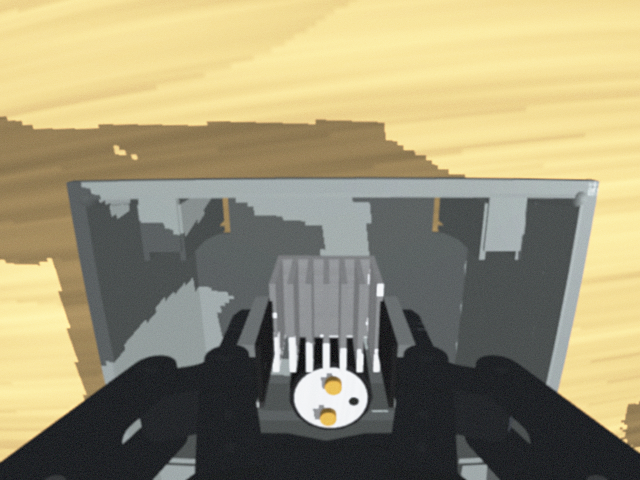

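Request:
servo_tool:
  motion:
    - {"jaw": 30, "delta_pos": [0, 0.005, 0.002], "turn": [0, -0.002, 0.003]}
    - {"jaw": 30, "delta_pos": [0.008, 0, 0], "turn": [0, 0, 0]}
    - {"jaw": 30, "delta_pos": [0.008, 0, 0], "turn": [0, 0, 0]}
    - {"jaw": 30, "delta_pos": [0.005, 0, 0], "turn": [0, 0, 0]}
    - {"jaw": 30, "delta_pos": [0.002, 0, 0], "turn": [0, 0, 0]}
    - {"jaw": 30, "delta_pos": [0.001, 0, 0], "turn": [0, 0, 0]}
    - {"jaw": 30, "delta_pos": [0, 0, 0], "turn": [0, 0, 0]}
    - {"jaw": 30, "delta_pos": [0, 0, 0], "turn": [0, 0, 0]}

```text
time_s: 27.5
tool_pos: [0.4339, -0.3033, 0.0085]
tcp_rot: [-1.122, 1.264, 1.119]
wrist_force: [0.2, -0.0, -0.3]
opening: 0.0379
```

Run:
```python
from h import *
to([.4344,-.3036,.0085],83.2)
cam("wrist","w23")
```

```text
t 27.50 pos [ 0.4339 -0.3033  0.0085] jawyaw 83.13 down [ 0.001 -0.001 -1.   ] F [ 0.2 -0.  -0.3] open 0.0379 q6 -0.64
shift tool axes [-0.     -0.0006 -0.0003]
turn [-0.0012 -0.0009  0.0009]  shift after turn [-0.     -0.0006 -0.0003]
```

View pics/w23.png

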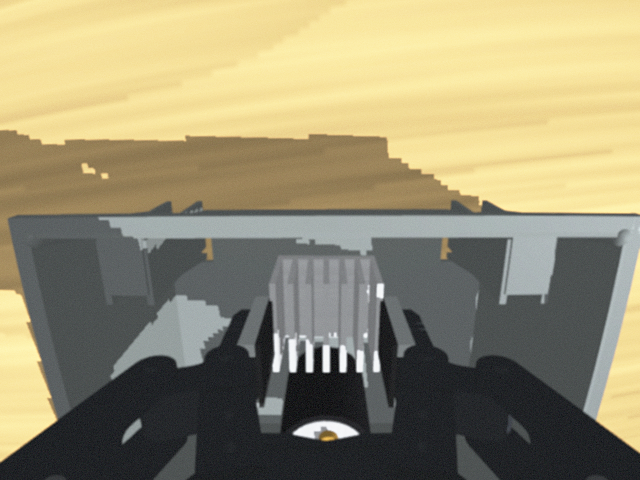

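Request:
servo_tool:
  motion:
    - {"jaw": 30, "delta_pos": [0.001, 0, 0], "turn": [0, 0, 0]}
    - {"jaw": 60, "delta_pos": [0, 0, 0], "turn": [0, 0, 0]}
    - {"jaw": 65, "delta_pos": [0, 0, 0], "turn": [0, 0, 0]}
    - {"jaw": 65, "delta_pos": [-0.005, 0, 0], "turn": [0, 0, 0]}
    - {"jaw": 65, "delta_pos": [-0.03, 0, 0], "turn": [0, 0, 0]}
    - {"jaw": 65, "delta_pos": [-0.045, 0, 0], "turn": [0, 0, 0]}
    - {"jaw": 65, "delta_pos": [-0.045, 0, 0], "turn": [0, 0, 0]}
    - {"jaw": 65, "delta_pos": [-0.045, 0, 0], "turn": [0, 0, 0]}

```text
time_s: 28.35
tool_pos: [0.4313, -0.3008, 0.1797]
tcp_rot: [-1.113, 1.264, 1.128]
wrist_force: [1.3, -0.9, 0.2]
opening: 0.0555
```

Run:
```python
from h import *
st()
cam("wrist","w24")
```

```text
t 28.35 pos [ 0.4313 -0.3008  0.1797] jawyaw 83.13 down [-0.006  0.006 -1.   ] F [ 1.3 -0.9  0.2] open 0.0555 q6 -0.64
```

View pics/w24.png

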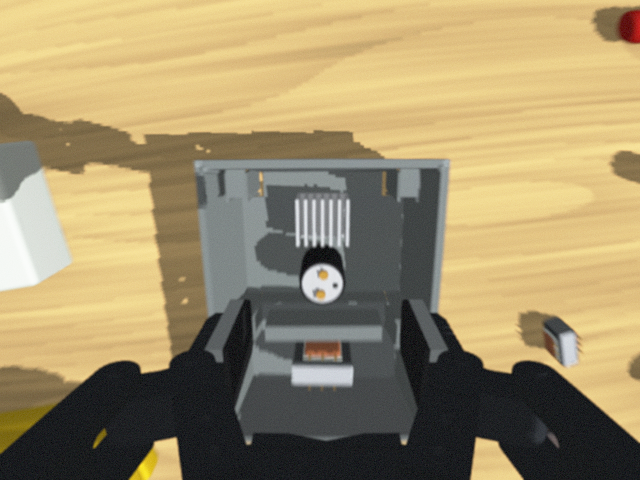

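Request:
servo_tool:
  motion:
    - {"jaw": 65, "delta_pos": [0, 0, 0.02], "turn": [0.125, 0, 0]}
    - {"jaw": 65, "delta_pos": [0, 0, 0.04], "turn": [0.125, 0, 0]}
    - {"jaw": 65, "delta_pos": [0, 0.012, 0.045], "turn": [0, 0, 0]}
    - {"jaw": 65, "delta_pos": [0, 0.012, 0.045], "turn": [0, 0, 0]}
    - {"jaw": 65, "delta_pos": [0, 0.012, 0.045], "turn": [0, 0, 0]}
    - {"jaw": 65, "delta_pos": [0, 0.012, 0.045], "turn": [0, 0, 0]}
    - {"jaw": 65, "delta_pos": [0, 0.012, 0.045], "turn": [0, 0, 0]}
    - {"jaw": 65, "delta_pos": [0, 0.012, 0.045], "turn": [0, 0, 0]}

```text
time_s: 29.2
tool_pos: [0.4815, 0.0389, 0.1908]
tcp_rot: [-0.925, 1.365, 0.909]
wrist_force: [1.5, -0.0, 0.1]
opening: 0.0556
```

Run:
```python
from h import *
to([.509,.304,.19],68.7)
```

```text
t 29.20 pos [0.4815 0.0389 0.1908] jawyaw 67.68 down [ 0.008 -0.006 -1.   ] F [ 1.5 -0.   0.1] open 0.0556 q6 0.30
shift tool axes [-0.0006  0.0753  0.2557]
turn [-0.0178 -0.0027  0.01  ]  shift after turn [0.0008 0.0707 0.257 ]
```

Request:
servo_tool:
  motion:
    - {"jaw": 65, "delta_pos": [0, 0.013, 0.045], "turn": [-0.018, -0.003, 0.01]}
    - {"jaw": 65, "delta_pos": [0, 0.013, 0.045], "turn": [0, 0, 0]}
    - {"jaw": 65, "delta_pos": [0, 0.013, 0.045], "turn": [0, 0, 0]}
    - {"jaw": 65, "delta_pos": [0, 0.013, 0.045], "turn": [0, 0, 0]}
    - {"jaw": 65, "delta_pos": [0, 0.013, 0.035], "turn": [0, 0, 0]}
    - {"jaw": 65, "delta_pos": [0, 0, 0.01], "turn": [0, 0, 0]}
    - {"jaw": 65, "delta_pos": [0, 0, 0], "turn": [0, 0, 0]}
    - {"jaw": 65, "delta_pos": [0, 0, 0], "turn": [0, 0, 0]}

```text
time_s: 30.0
tool_pos: [0.5019, 0.287, 0.1917]
tcp_rot: [-0.937, 1.358, 0.936]
wrist_force: [0.3, -0.1, 0.3]
opening: 0.0557
```

Run:
```python
from h import *
to([.509,.304,.19],68.7)
c=cam("wrist","w25")
np.save("w25c.npy",np.r_[c["origin"],c["orientation"]])
cv2.imwrite("pics/w25a.png",cv2.resize(c["img"][90:330,160:480,::-1],None,fx=2.45,fy=2.45,interpolation=cv2.INTER_CUBIC))
```

```text
t 30.00 pos [0.5019 0.287  0.1917] jawyaw 69.12 down [ 0.001  0.001 -1.   ] F [ 0.3 -0.1  0.3] open 0.0557 q6 0.74
shift tool axes [ 0.0017 -0.0006  0.0184]
turn [0.0074 0.0013 0.001 ]  shift after turn [ 0.0017 -0.0004  0.0184]
```

View pics/w25.png

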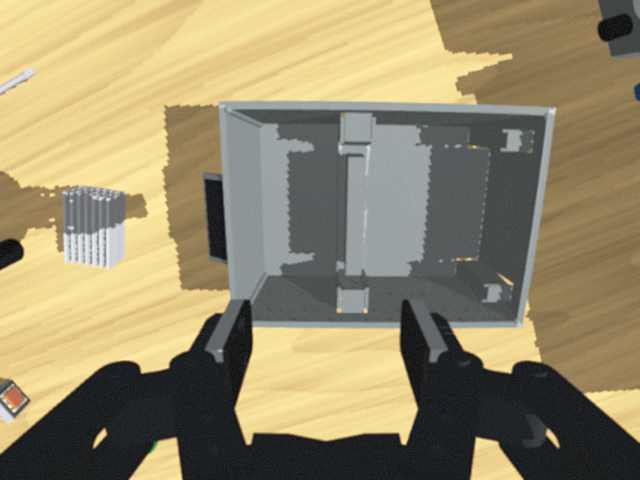

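View pics/w25a.png

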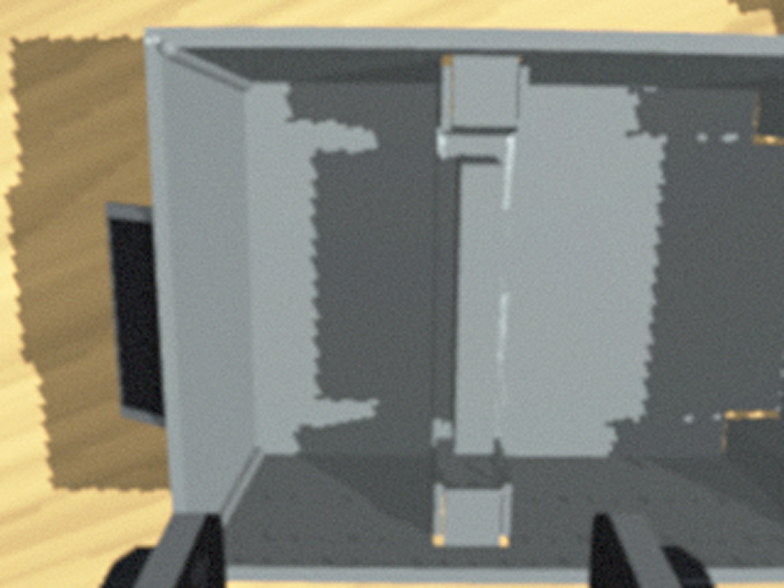

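Run:
```python
from h import *
c=cam("wrist");print(c["origin"]-np.load("w25c.npy")[:3])
ang=lambda d:np.degrees(np.arctan2(d[1],d[0])).round(2)
b=onz(c,np.array([(459,157),(504,157),(497,456),(454,456)])/2.45+[160,90],.055)
print("blade",b.round(4).tolist(),b.mean(0).round(4),[ang(b[i]-b[j]) for i,j in((0,3),(1,2))],np.linalg.norm(b[0]-b[3]),np.linalg.norm(b[0]-b[1]))
r=onz(c,[(220,102),(555,109),(523,326)],.07)
print("rim",r.round(4).tolist(),ang(r[0]-r[1]),ang(r[1]-r[2]),np.linalg.norm(r[0]-r[1]),np.linalg.norm(r[1]-r[2]))
cen=(r[0]+r[2])/2;print("rimcentre",cen)
for h in(-111.3,): 
  u=np.array([np.cos(np.radians(h)),np.sin(np.radians(h))]);print("grip from rim",cen+.02*u)
```

```text
[ 7.35194506e-05 -2.90073105e-04  4.54411889e-05]
blade [[0.4628, 0.3175], [0.4673, 0.3295], [0.553, 0.2972], [0.5482, 0.2847]] [0.5078 0.3072] [np.float64(158.99), np.float64(159.32)] 0.09153149384578199 0.012856239852057489
rim [[0.4, 0.252], [0.4809, 0.4582], [0.6312, 0.4004]] -111.42 158.97 0.2215428140762484 0.16101365244179405
rimcentre [0.51559868 0.32618147]
grip from rim [0.50833366 0.30754765]
```

Request:
servo_tool:
  motion:
    - {"jaw": 50, "delta_pos": [0.01, 0.001, 0.021], "turn": [0.003, 0, 0]}
    - {"jaw": 50, "delta_pos": [0.03, 0, 0], "turn": [0, 0, 0]}
    - {"jaw": 50, "delta_pos": [0.035, 0, 0], "turn": [0, 0, 0]}
    - {"jaw": 50, "delta_pos": [0.035, 0, 0], "turn": [0, 0, 0]}
    - {"jaw": 50, "delta_pos": [0.02, 0, 0], "turn": [0, 0, 0]}
    - {"jaw": 50, "delta_pos": [0, 0, 0], "turn": [0, 0, 0]}
    - {"jaw": 50, "delta_pos": [0, 0, 0], "turn": [0, 0, 0]}
    - {"jaw": 50, "delta_pos": [0, 0, 0], "turn": [0, 0, 0]}

```text
time_s: 30.9
tool_pos: [0.5128, 0.3043, 0.0586]
tcp_rot: [-0.926, 1.359, 0.924]
wrist_force: [-0.7, 0.4, -0.1]
opening: 0.0429
```

Run:
```python
from h import *
to([.508,.3074,.022],69)
cam("wrist","w26")
```

```text
t 30.90 pos [0.5128 0.3043 0.0586] jawyaw 68.31 down [ 0.005  0.003 -1.   ] F [-0.7  0.4 -0.1] open 0.0429 q6 0.78
shift tool axes [0.0366 0.0058 0.001 ]
turn [-0.0121  0.0043  0.0041]  shift after turn [0.0366 0.0056 0.0012]
```

View pics/w26.png

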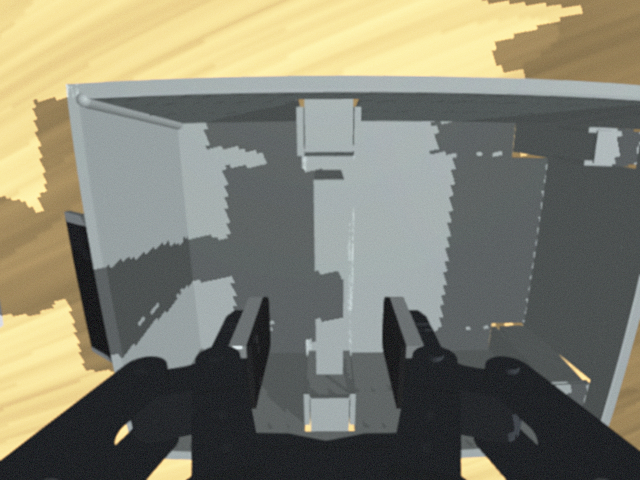

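Request:
servo_tool:
  motion:
    - {"jaw": 50, "delta_pos": [0.005, 0.006, 0.001], "turn": [-0.012, 0.004, 0.004]}
    - {"jaw": 50, "delta_pos": [0.012, 0, 0], "turn": [0, 0, 0]}
    - {"jaw": 50, "delta_pos": [0.012, 0, 0], "turn": [0, 0, 0]}
    - {"jaw": 50, "delta_pos": [0.006, 0, 0], "turn": [0, 0, 0]}
    - {"jaw": 50, "delta_pos": [0, 0, 0], "turn": [0, 0, 0]}
    - {"jaw": 50, "delta_pos": [0, 0, 0], "turn": [0, 0, 0]}
    - {"jaw": 50, "delta_pos": [0, 0, 0], "turn": [0, 0, 0]}
    - {"jaw": 50, "delta_pos": [0, 0, 0], "turn": [0, 0, 0]}

```text
time_s: 31.75
tool_pos: [0.5085, 0.3084, 0.0228]
tcp_rot: [-0.936, 1.357, 0.935]
wrist_force: [1.0, -0.1, 0.1]
opening: 0.0425
```

Run:
```python
from h import *
to([.508,.3074,.022],69)
cam("wrist","w27")
c=cam("side");cv2.imwrite("pics/s27.png",cv2.resize(c["img"][110:230,160:320,::-1],None,fx=5,fy=5,interpolation=cv2.INTER_CUBIC))
c=cam("scene");cv2.imwrite("pics/c27.png",cv2.resize(c["img"][180:300,420:580,::-1],None,fx=5,fy=5,interpolation=cv2.INTER_CUBIC))
```

```text
t 31.75 pos [0.5085 0.3084 0.0228] jawyaw 69.06 down [ 0.003  0.002 -1.   ] F [ 1.  -0.1  0.1] open 0.0425 q6 0.77
shift tool axes [ 0.0008  0.0001 -0.0011]
turn [0.001  0.0026 0.0024]  shift after turn [ 0.0008  0.0001 -0.0011]
```

View pics/w27.png

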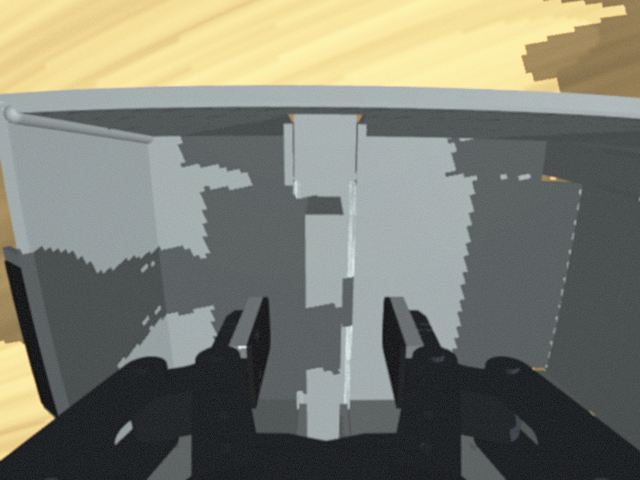

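View pics/c27.png

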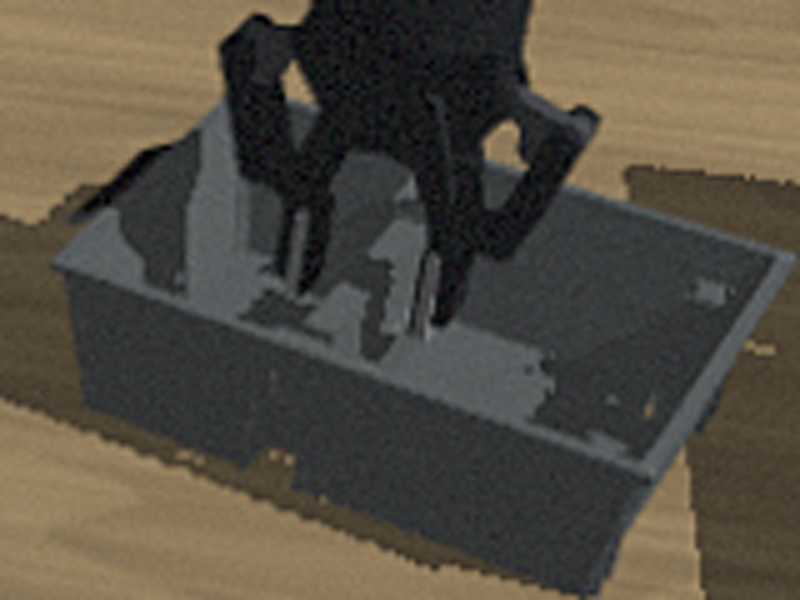

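Request:
servo_tool:
  motion:
    - {"jaw": 35, "delta_pos": [0, 0, -0.001], "turn": [0, 0, 0]}
    - {"jaw": 25, "delta_pos": [0, 0, 0], "turn": [0, 0, 0]}
    - {"jaw": 18, "delta_pos": [0, 0, 0], "turn": [0, 0, 0]}
    - {"jaw": 12, "delta_pos": [0, 0, 0], "turn": [0, 0, 0]}
    - {"jaw": 6, "delta_pos": [0, 0, 0], "turn": [0, 0, 0]}
    - {"jaw": 3, "delta_pos": [0, 0, 0], "turn": [0, 0, 0]}
    - {"jaw": 0, "delta_pos": [0, 0, 0], "turn": [0, 0, 0]}
    - {"jaw": 0, "delta_pos": [0, 0, 0], "turn": [0, 0, 0]}

```text
time_s: 32.7
tool_pos: [0.5083, 0.3075, 0.0233]
tcp_rot: [-0.936, 1.356, 0.935]
wrist_force: [-1.0, -0.3, 1.3]
opening: 0.0105
```

Run:
```python
from h import *
to([.508,.3074,.022],69)
cam("wrist","w28")
```

```text
t 32.70 pos [0.5083 0.3075 0.0233] jawyaw 69.06 down [ 0.004  0.002 -1.   ] F [-1.  -0.3  1.3] open 0.0105 q6 0.77
shift tool axes [ 0.0013  0.0003 -0.0002]
turn [0.0011 0.0032 0.0031]  shift after turn [ 0.0013  0.0003 -0.0002]
```

View pics/w28.png

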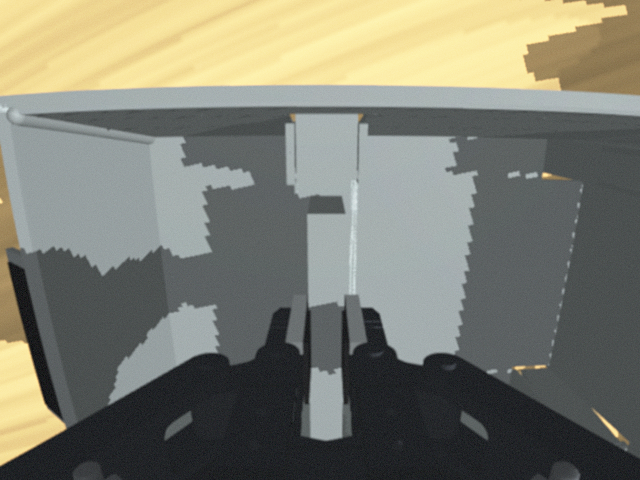

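Request:
servo_tool:
  motion:
    - {"jaw": 0, "delta_pos": [-0.005, 0, 0], "turn": [0, 0, 0]}
    - {"jaw": 0, "delta_pos": [-0.015, 0, 0], "turn": [0, 0, 0]}
    - {"jaw": 0, "delta_pos": [-0.025, 0, 0], "turn": [0, 0, 0]}
    - {"jaw": 0, "delta_pos": [-0.03, 0, 0], "turn": [0, 0, 0]}
    - {"jaw": 0, "delta_pos": [-0.03, 0, 0], "turn": [0, 0, 0]}
    - {"jaw": 0, "delta_pos": [-0.02, 0, 0], "turn": [0, 0, 0]}
    - {"jaw": 0, "delta_pos": [-0.005, 0, 0], "turn": [0, 0, 0]}
    - {"jaw": 0, "delta_pos": [0, 0, 0], "turn": [0, 0, 0]}

```text
time_s: 33.55
tool_pos: [0.5057, 0.3062, 0.157]
tcp_rot: [-0.936, 1.362, 0.936]
wrist_force: [-0.5, 0.2, -4.0]
opening: 0.0106
```

Run:
```python
from h import *
st()
c=cam("wrist","w29");cam("side","s29");cam("scene","c29")
s=bot.state();Mt=R.from_rotvec(s["tcp_rot"]);pt=np.array(s["tool_pos"])
off=Mt.inv().apply(c["origin"]-pt);Ro=Mt.inv()*R.from_rotvec(c["orientation"]);print(off)
M2=R.from_rotvec([-1.113,1.264,1.128]);c2=dict(c);c2["origin"]=np.array([.4313,-.3008,.1797])+M2.apply(off);c2["orientation"]=(M2*Ro).as_rotvec()
r=onz(c2,[(196,161),(449,161)],.07);print(r,np.degrees(np.arctan2(*(r[1]-r[0])[::-1])),np.linalg.norm(r[1]-r[0]), r.mean(0)+R.from_euler("z",-6.8,degrees=True).apply([.111,0,0])[:2])
```

```text
t 33.55 pos [0.5057 0.3062 0.157 ] jawyaw 69.04 down [-0.001 -0.001 -1.   ] F [-0.5  0.2 -4. ] open 0.0106 q6 0.77
[-0.15750878  0.07393894 -0.00027355]
[[ 0.37547182 -0.37767939]
 [ 0.39510096 -0.21521302]] 83.11093411708579 0.16364786186133834 [ 0.49550556 -0.30958904]
```

View pics/s29.png

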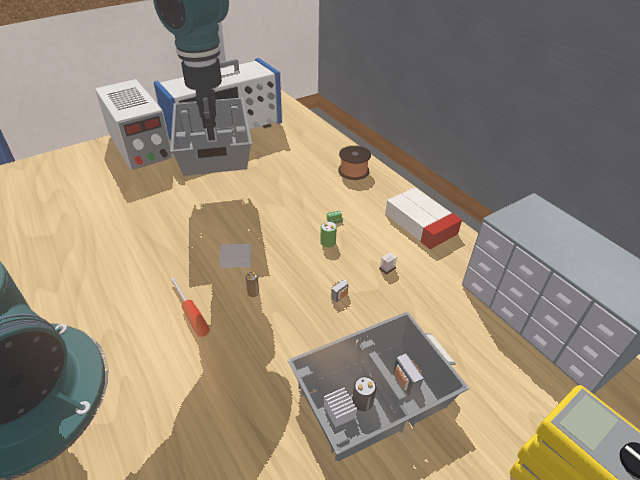

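View pics/c29.png

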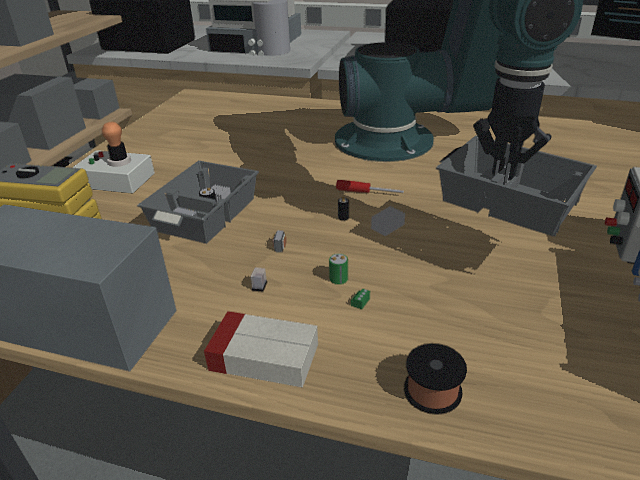

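Run:
```python
from h import *
plan([.4754,-.3079,.19],-6.8,18)
```

```text
t 33.70 pos [0.505  0.306  0.1556] jawyaw 69.05 down [-0.004 -0.002 -1.   ] F [-0.9  0.8 -3.5] open 0.0105 q6 0.77
turn x per row 0.0735
[-0.002, -0.011, -0.032]
[-0.002, -0.013, -0.032]
[-0.002, -0.015, -0.031]
[-0.002, -0.017, -0.029]
[-0.002, -0.02, -0.028]
[-0.002, -0.022, -0.026]
[-0.002, -0.023, -0.025]
[-0.002, -0.025, -0.023]
[-0.002, -0.027, -0.021]
[-0.002, -0.028, -0.019]
[-0.002, -0.03, -0.017]
[-0.002, -0.031, -0.015]
[-0.002, -0.032, -0.012]
[-0.002, -0.033, -0.01]
[-0.002, -0.033, -0.008]
[-0.002, -0.034, -0.005]
[-0.002, -0.034, -0.003]
[-0.002, -0.034, -0.0]
```

Request:
servo_tool:
  motion:
    - {"jaw": 0, "delta_pos": [-0.005, -0.005, -0.015], "turn": [0.04, 0, 0]}
    - {"jaw": 0, "delta_pos": [-0.005, -0.012, -0.03], "turn": [0.074, 0, 0]}
    - {"jaw": 0, "delta_pos": [-0.004, -0.014, -0.032], "turn": [0.074, 0, 0]}
    - {"jaw": 0, "delta_pos": [-0.003, -0.016, -0.03], "turn": [0.074, 0, 0]}
    - {"jaw": 0, "delta_pos": [-0.003, -0.019, -0.028], "turn": [0.074, 0, 0]}
    - {"jaw": 0, "delta_pos": [-0.003, -0.021, -0.027], "turn": [0.074, 0, 0]}
    - {"jaw": 0, "delta_pos": [-0.003, -0.023, -0.025], "turn": [0.074, 0, 0]}
    - {"jaw": 0, "delta_pos": [-0.003, -0.025, -0.023], "turn": [0.074, 0, 0]}

```text
time_s: 34.5
tool_pos: [0.4864, 0.043, 0.18]
tcp_rot: [-0.487, 1.531, 0.487]
wrist_force: [0.4, -0.3, -3.9]
opening: 0.0103
```

Run:
```python
from h import *
plan([.4754,-.3079,.19],-6.8,11)
```

```text
t 34.50 pos [0.4864 0.043  0.18  ] jawyaw 35.58 down [-0.015 -0.004 -1.   ] F [ 0.4 -0.3 -3.9] open 0.0103 q6 0.87
turn x per row 0.0672
[-0.001, -0.025, -0.019]
[-0.001, -0.027, -0.018]
[-0.001, -0.028, -0.016]
[-0.001, -0.029, -0.014]
[-0.001, -0.03, -0.012]
[-0.001, -0.03, -0.01]
[-0.001, -0.031, -0.008]
[-0.001, -0.031, -0.006]
[-0.001, -0.032, -0.004]
[-0.001, -0.032, -0.002]
[-0.001, -0.032, 0.001]
```

Request:
servo_tool:
  motion:
    - {"jaw": 0, "delta_pos": [-0.001, -0.025, -0.019], "turn": [0.07, 0, -0.01]}
    - {"jaw": 0, "delta_pos": [-0.001, -0.027, -0.018], "turn": [0.07, 0, 0]}
    - {"jaw": 0, "delta_pos": [-0.001, -0.028, -0.016], "turn": [0.07, 0, 0]}
    - {"jaw": 0, "delta_pos": [-0.001, -0.029, -0.014], "turn": [0.07, 0, 0]}
    - {"jaw": 0, "delta_pos": [-0.001, -0.03, -0.012], "turn": [0.07, 0, 0]}
    - {"jaw": 0, "delta_pos": [-0.001, -0.03, -0.01], "turn": [0.07, 0, 0]}
    - {"jaw": 0, "delta_pos": [-0.001, -0.031, -0.008], "turn": [0.07, 0, 0]}
    - {"jaw": 0, "delta_pos": [-0.001, -0.025, -0.006], "turn": [0.07, 0, 0]}

```text
time_s: 35.3
tool_pos: [0.4618, -0.2203, 0.1876]
tcp_rot: [-0.026, 1.588, 0.009]
wrist_force: [-0.1, -0.1, -3.6]
opening: 0.0105
```

Run:
```python
from h import *
to([.4754,-.3079,.18],-6.8)
```

```text
t 35.30 pos [ 0.4618 -0.2203  0.1876] jawyaw 1.24 down [-0.017 -0.011 -1.   ] F [-0.1 -0.1 -3.6] open 0.0105 q6 0.96
shift tool axes [ 0.0083 -0.0878  0.0119]
turn [ 0.1405 -0.0165  0.012 ]  shift after turn [ 0.0076 -0.0853  0.0239]
```

Request:
servo_tool:
  motion:
    - {"jaw": 0, "delta_pos": [0, -0.03, 0.005], "turn": [0.07, -0.008, 0.006]}
    - {"jaw": 0, "delta_pos": [0, -0.03, 0.006], "turn": [0.07, -0.008, 0.006]}
    - {"jaw": 0, "delta_pos": [0, -0.015, 0.006], "turn": [0, 0, 0]}
    - {"jaw": 0, "delta_pos": [0, -0.005, 0.003], "turn": [0, 0, 0]}
    - {"jaw": 0, "delta_pos": [0, 0, 0], "turn": [0, 0, 0]}
    - {"jaw": 0, "delta_pos": [0, 0, 0], "turn": [0, 0, 0]}
    - {"jaw": 0, "delta_pos": [0, 0, 0], "turn": [0, 0, 0]}
    - {"jaw": 0, "delta_pos": [0, 0, 0], "turn": [0, 0, 0]}

```text
time_s: 36.1
tool_pos: [0.4735, -0.3047, 0.1851]
tcp_rot: [0.105, 1.574, -0.099]
wrist_force: [0.5, -0.5, -2.7]
opening: 0.0102
```

Run:
```python
from h import *
to([.4754,-.3079,.18],-6.8)
cam("wrist","w30");cam("side","s30");cam("scene","c30")
```

```text
t 36.10 pos [ 0.4735 -0.3047  0.1851] jawyaw -7.44 down [-0.006  0.004 -1.   ] F [ 0.5 -0.5 -2.7] open 0.0102 q6 0.98
shift tool axes [ 0.0051 -0.0029  0.0023]
turn [-0.0112 -0.0063 -0.0035]  shift after turn [ 0.0051 -0.0029  0.0023]
```

View pics/s30.png

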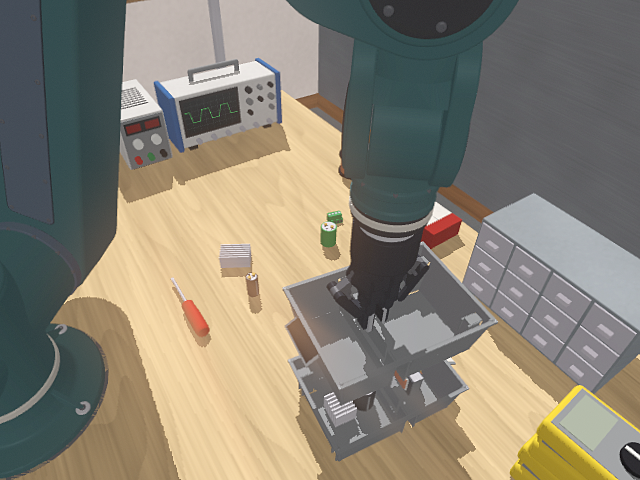

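View pics/w30.png

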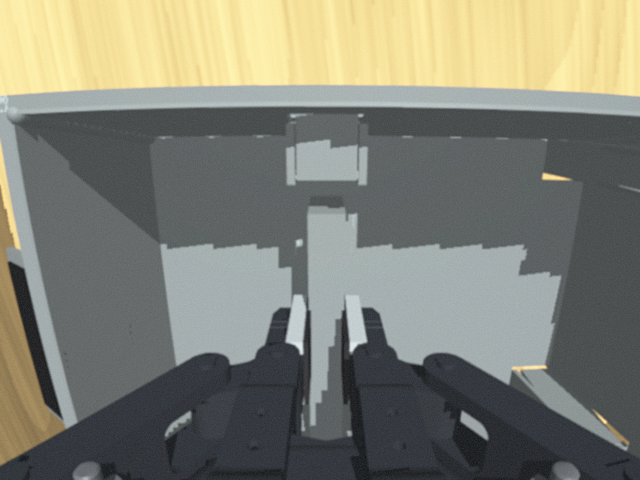

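Request:
servo_tool:
  motion:
    - {"jaw": 0, "delta_pos": [0.005, -0.003, 0.002], "turn": [-0.011, -0.006, -0.004]}
    - {"jaw": 0, "delta_pos": [0.015, 0, 0], "turn": [0, 0, 0]}
    - {"jaw": 0, "delta_pos": [0.015, 0, 0], "turn": [0, 0, 0]}
    - {"jaw": 0, "delta_pos": [0.015, 0, 0], "turn": [0, 0, 0]}
    - {"jaw": 0, "delta_pos": [0.005, 0, 0], "turn": [0, 0, 0]}
    - {"jaw": 0, "delta_pos": [0, 0, 0], "turn": [0, 0, 0]}
    - {"jaw": 0, "delta_pos": [0, 0, 0], "turn": [0, 0, 0]}
    - {"jaw": 0, "delta_pos": [0, 0, 0], "turn": [0, 0, 0]}

```text
time_s: 37.05
tool_pos: [0.4762, -0.3093, 0.1285]
tcp_rot: [0.088, 1.566, -0.093]
wrist_force: [1.6, -0.1, -1.8]
opening: 0.0106
```

Run:
```python
from h import *
to([.4754,-.3079,.0813],-6.8)
```

```text
t 37.05 pos [ 0.4762 -0.3093  0.1285] jawyaw -6.59 down [ 0.003 -0.004 -1.   ] F [ 1.6 -0.1 -1.8] open 0.0106 q6 0.97
shift tool axes [ 0.0472  0.0015 -0.0011]
turn [0.0037 0.0036 0.0033]  shift after turn [ 0.0472  0.0013 -0.0009]
```

Request:
servo_tool:
  motion:
    - {"jaw": 0, "delta_pos": [0.005, 0.001, -0.001], "turn": [0.004, 0.004, 0.003]}
    - {"jaw": 0, "delta_pos": [0.01, 0, 0], "turn": [0, 0, 0]}
    - {"jaw": 0, "delta_pos": [0.01, 0, 0], "turn": [0, 0, 0]}
    - {"jaw": 0, "delta_pos": [0.005, 0, 0], "turn": [0, 0, 0]}
    - {"jaw": 0, "delta_pos": [0, 0, 0], "turn": [0, 0, 0]}
    - {"jaw": 0, "delta_pos": [0, 0, 0], "turn": [0, 0, 0]}
    - {"jaw": 0, "delta_pos": [0, 0, 0], "turn": [0, 0, 0]}
    - {"jaw": 0, "delta_pos": [0, 0, 0], "turn": [0, 0, 0]}

```text
time_s: 37.85
tool_pos: [0.4756, -0.3085, 0.0966]
tcp_rot: [0.093, 1.569, -0.094]
wrist_force: [-0.0, 0.4, -3.1]
opening: 0.0109
```

Run:
```python
from h import *
to([.4754,-.3079,.0813],-6.8)
cam("scene","c31")
c=cam("side");cv2.imwrite("pics/s31.png",cv2.resize(c["img"][250:470,270:510,::-1],None,fx=2.7,fy=2.7,interpolation=cv2.INTER_CUBIC))
c=cam("scene");cv2.imwrite("pics/c31.png",cv2.resize(c["img"][120:250,110:280,::-1],None,fx=4.5,fy=4.5,interpolation=cv2.INTER_CUBIC))
```

```text
t 37.85 pos [ 0.4756 -0.3085  0.0966] jawyaw -6.83 down [ 0.    -0.001 -1.   ] F [-0.   0.4 -3.1] open 0.0109 q6 0.97
shift tool axes [ 0.0153  0.0006 -0.0003]
turn [-0.0006  0.0003  0.0008]  shift after turn [ 0.0153  0.0005 -0.0003]
```

View pics/s31.png

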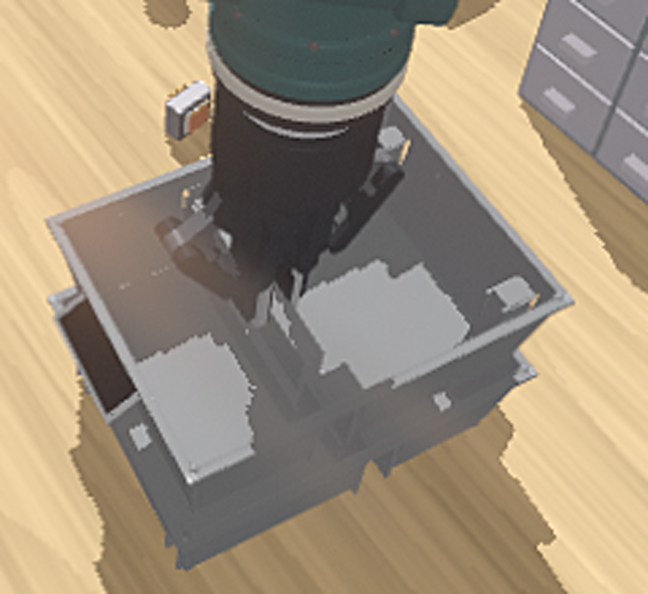

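View pics/c31.png

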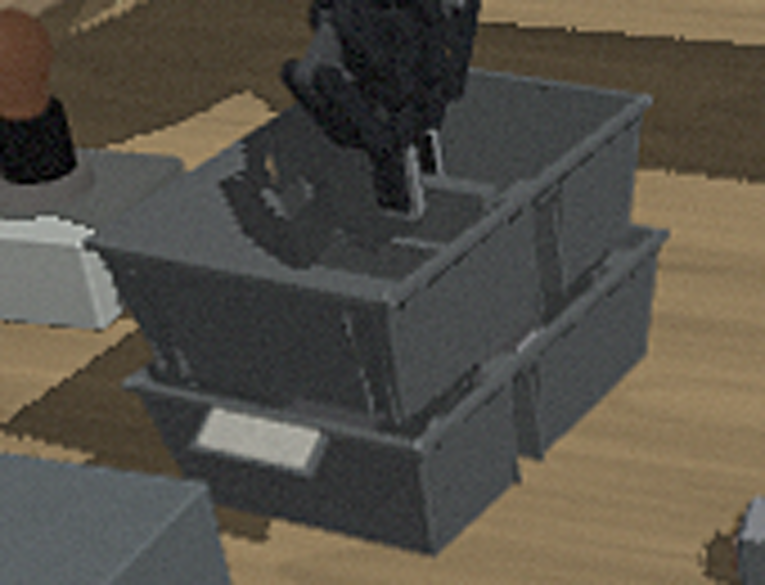

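Well aligned over the rim; lowering the last 15 mm gently.

Request:
servo_tool:
  motion:
    - {"jaw": 0, "delta_pos": [0.004, 0.0005, 0], "turn": [0, 0, 0]}
    - {"jaw": 0, "delta_pos": [0.004, 0, 0], "turn": [0, 0, 0]}
    - {"jaw": 0, "delta_pos": [0.003, 0, 0], "turn": [0, 0, 0]}
    - {"jaw": 0, "delta_pos": [0.002, 0, 0], "turn": [0, 0, 0]}
    - {"jaw": 0, "delta_pos": [0.001, 0, 0], "turn": [0, 0, 0]}
    - {"jaw": 0, "delta_pos": [0.001, 0, 0], "turn": [0, 0, 0]}
    - {"jaw": 0, "delta_pos": [0, 0, 0], "turn": [0, 0, 0]}
    - {"jaw": 0, "delta_pos": [0, 0, 0], "turn": [0, 0, 0]}

```text
time_s: 38.8
tool_pos: [0.4759, -0.3081, 0.0817]
tcp_rot: [0.092, 1.567, -0.095]
wrist_force: [-0.3, 0.7, -2.8]
opening: 0.0105
```

Run:
```python
from h import *
to([.4754,-.3079,.0813],-6.8)
```

```text
t 38.80 pos [ 0.4759 -0.3081  0.0817] jawyaw -6.83 down [ 0.001 -0.002 -1.   ] F [-0.3  0.7 -2.8] open 0.0105 q6 0.97
shift tool axes [ 0.0004  0.0001 -0.0005]
turn [-0.0005  0.0016  0.0018]  shift after turn [ 0.0004  0.0001 -0.0005]
```

Request:
servo_tool:
  motion:
    - {"jaw": 0, "delta_pos": [0.001, 0, 0], "turn": [0, 0.001, 0.002]}
    - {"jaw": 0, "delta_pos": [0.001, 0, 0], "turn": [0, 0, 0]}
    - {"jaw": 0, "delta_pos": [0, 0, 0], "turn": [0, 0, 0]}
    - {"jaw": 0, "delta_pos": [0, 0, 0], "turn": [0, 0, 0]}
    - {"jaw": 0, "delta_pos": [0, 0, 0], "turn": [0, 0, 0]}
    - {"jaw": 0, "delta_pos": [0, 0, 0], "turn": [0, 0, 0]}
    - {"jaw": 0, "delta_pos": [0, 0, 0], "turn": [0, 0, 0]}
    - {"jaw": 0, "delta_pos": [0, 0, 0], "turn": [0, 0, 0]}

```text
time_s: 39.6
tool_pos: [0.476, -0.3081, 0.0813]
tcp_rot: [0.093, 1.567, -0.094]
wrist_force: [-1.7, 2.2, 1.0]
opening: 0.0105
```

Run:
```python
from h import *
to([.4754,-.3079,.0813],-6.8)
```

```text
t 39.60 pos [ 0.476  -0.3081  0.0813] jawyaw -6.82 down [ 0.002 -0.    -1.   ] F [-1.7  2.2  1. ] open 0.0105 q6 0.97
shift tool axes [ 0.      0.0001 -0.0006]
turn [-0.0003  0.0016  0.0003]  shift after turn [ 0.      0.0001 -0.0006]
```

Request:
servo_tool:
  motion:
    - {"jaw": 15, "delta_pos": [0, 0, 0], "turn": [0, 0, 0]}
    - {"jaw": 25, "delta_pos": [0, 0, 0], "turn": [0, 0, 0]}
    - {"jaw": 40, "delta_pos": [0, 0, 0], "turn": [0, 0, 0]}
    - {"jaw": 40, "delta_pos": [0, 0, 0], "turn": [0, 0, 0]}
    - {"jaw": 40, "delta_pos": [-0.01, 0, 0], "turn": [0, 0, 0]}
    - {"jaw": 40, "delta_pos": [-0.03, 0, 0], "turn": [0, 0, 0]}
    - {"jaw": 40, "delta_pos": [-0.045, 0, 0], "turn": [0, 0, 0]}
    - {"jaw": 40, "delta_pos": [-0.045, 0, 0], "turn": [0, 0, 0]}

```text
time_s: 40.4
tool_pos: [0.4737, -0.3063, 0.2121]
tcp_rot: [0.098, 1.574, -0.09]
wrist_force: [1.0, -1.7, -0.4]
opening: 0.0339
```

Request:
servo_tool:
  motion:
    - {"jaw": 40, "delta_pos": [-0.01, 0.04, 0], "turn": [0, 0, 0]}
    - {"jaw": 40, "delta_pos": [0, 0.045, 0], "turn": [0, 0, 0]}
    - {"jaw": 40, "delta_pos": [0, 0.045, 0], "turn": [0, 0, 0]}
    - {"jaw": 40, "delta_pos": [0, 0.045, 0], "turn": [0, 0, 0]}
    - {"jaw": 40, "delta_pos": [0, 0.045, 0], "turn": [0, 0, 0]}
    - {"jaw": 40, "delta_pos": [0, 0.03, 0], "turn": [0, 0, 0]}
    - {"jaw": 40, "delta_pos": [0, 0, 0], "turn": [0, 0, 0]}
    - {"jaw": 40, "delta_pos": [0, 0, 0], "turn": [0, 0, 0]}

```text
time_s: 41.2
tool_pos: [0.5067, -0.0518, 0.2358]
tcp_rot: [0.093, 1.558, -0.097]
wrist_force: [0.1, -0.5, 0.4]
opening: 0.0338
```

Run:
```python
from h import *
st()
c=cam("side","s32f");cv2.imwrite("pics/s32.png",cv2.resize(c["img"][250:470,270:510,::-1],None,fx=2.7,fy=2.7,interpolation=cv2.INTER_CUBIC))
c=cam("scene","c32f");cv2.imwrite("pics/c32.png",cv2.resize(c["img"][120:250,110:280,::-1],None,fx=4.5,fy=4.5,interpolation=cv2.INTER_CUBIC))
```

```text
t 41.20 pos [ 0.5067 -0.0518  0.2358] jawyaw -6.95 down [ 0.01  -0.003 -1.   ] F [ 0.1 -0.5  0.4] open 0.0338 q6 1.43
```

View pics/s32.png

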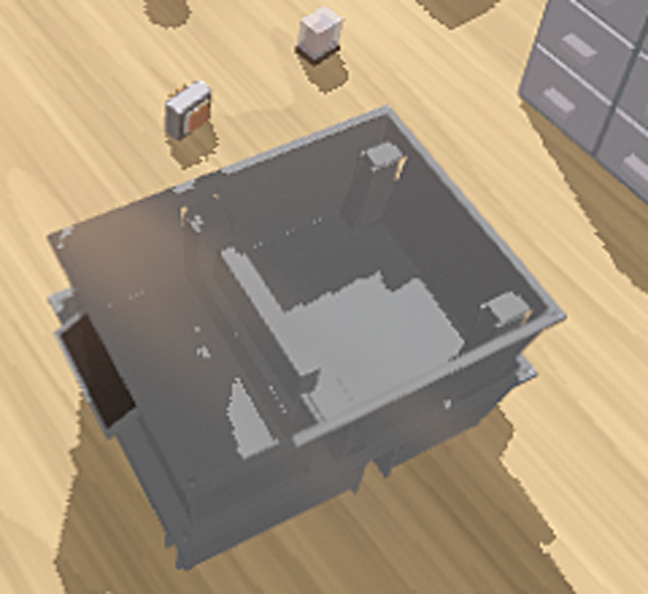

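View pics/c32.png

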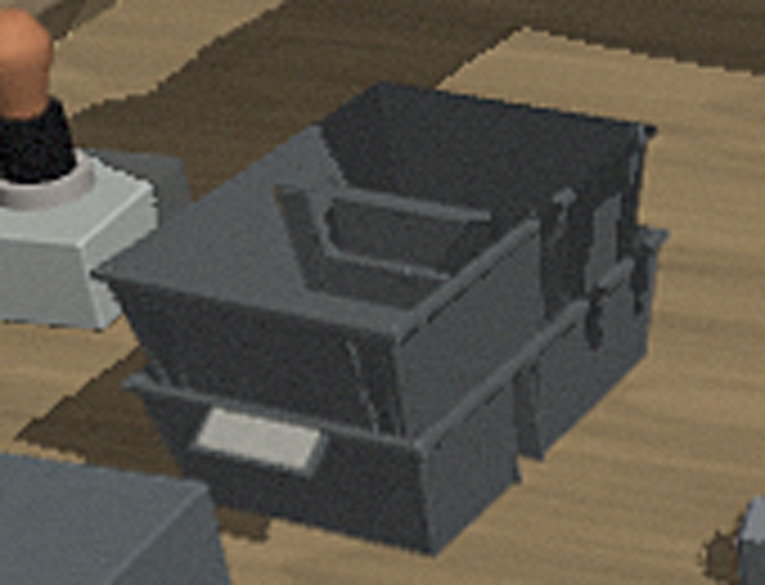

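View pics/s32f.png

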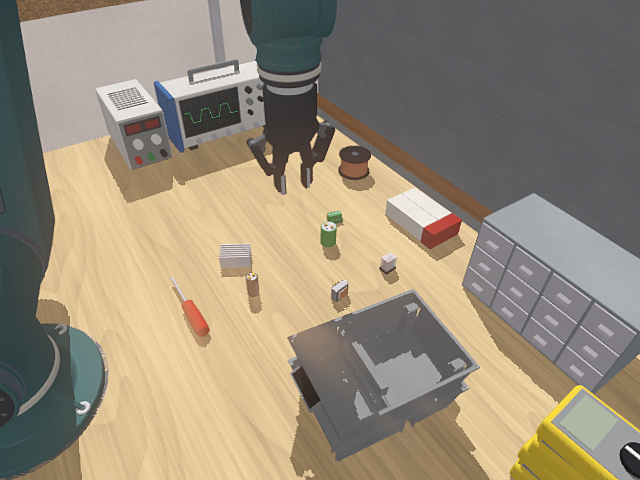

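Run:
```python
from h import *
S=cam("side");C=cam("scene")
def tri(a,b):
    d1=rays(S,a)[0];d2=rays(C,b)[0];A=np.c_[d1,-d2];t=np.linalg.lstsq(A,C["origin"]-S["origin"],rcond=None)[0]
    p=S["origin"]+t[0]*d1;q=C["origin"]+t[1]*d2;return (p+q)/2
sp=lambda P:np.array(P)/2.7+[270,250]; cp=lambda P:np.array(P)/4.5+[110,120]
k=[((35,212),(705,120)),((446,45),(410,380)),((655,310),(45,303)),((200,558),(375,62))]
K=np.array([tri(np.array(a)/3.5+[280,300],np.array(b)/5.5+[130,150]) for a,b in k])
T=np.array([tri(sp(a),cp(b)) for a,b in [((50,237),(655,130)),((388,108),(400,333)),((565,317),(95,272)),((190,487),(382,85))]])
print(K.round(4));print(T.round(4));print((T-K).round(4),"centre diff",(T-K).mean(0))
for P in(K,T): print(np.degrees(np.arctan2(*((P[1]+P[2]-P[0]-P[3])[:2][::-1]))))
```

```text
[[ 0.3959 -0.2155  0.0656]
 [ 0.6133 -0.2414  0.0671]
 [ 0.5945 -0.4021  0.0662]
 [ 0.3714 -0.3812  0.0624]]
[[ 0.3966 -0.2148  0.1232]
 [ 0.6155 -0.2421  0.1248]
 [ 0.5962 -0.4036  0.1245]
 [ 0.3794 -0.3736  0.1246]]
[[ 0.0007  0.0008  0.0576]
 [ 0.0022 -0.0007  0.0577]
 [ 0.0017 -0.0016  0.0583]
 [ 0.008   0.0076  0.0622]] centre diff [0.0031785  0.00153956 0.05895951]
-6.05625791348331
-7.503213699745024
```

Run:
```python
from h import *
print(bot.job_done()); st()
```

```text
the job is handed in; nothing more can be done
None
the job is handed in; nothing more can be done
```

The kit is packed and the spare tote is stacked on top. I handed the job in at about 41 s, with the gripper open and clear of everything.

**What I did:** The big transformer went alone into the short bay at the card end. The fat capacitor and the short heatsink went into the long bay. A wrist picture after the last release showed all three standing upright. The cardless tote then went on top, turned end for end.

**Final checks:**
- **Seating:** The tote came to rest at the predicted height, with the gripper reading 0.0813 m.
- **Level:** Three rim corners measured from two cameras are 57.6–58.3 mm above the kit rim (58 expected) and within about 2 mm of it sideways. The fourth corner read 62 mm and about 8–11 mm off sideways. I put that down to a poorly visible corner and did not measure it again.
- **Turn:** The two tote headings read about 1.4° apart (−6.1° and −7.5°). That also uses the bad corner; the gripper yaw at release was −6.8°, matching the kit.
- **Parts to leave:** The small transformer, thin capacitor, long heatsink and green capacitor look undisturbed in the last picture.

**What went wrong or disagreed:**
- **Transformer grasp:** The first close was about 5 mm off, so I reopened, corrected it and gripped again.
- **Heatsink grasp:** The fingertips sat well behind the stated 11 mm ahead of the TCP, so the first two tries only reached the fin tops. I gripped about 11 mm lower and it held.
- **Camera offset:** The scene and side cameras disagreed by about 8 mm in absolute position, so I worked from the wrist camera.

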